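# Set the aperture wheel and lock it

## Robot

A 6-joint arm with a two-finger parallel gripper is mounted at the origin on a cart in front of the work surface, level with it; the furniture and walls round the work are solid. World frame = base frame: x ahead of the robot, y to its left, z up, the work surface at z = 0. Lengths are in mm, angles in rad, forces in N, time in s.
With the tool pointing down it reaches from about 425 to 1125 mm from the base axis. Payload 14.9 kg.
Tool frame: the origin (TCP) lies on the centre line of the jaws, within the pads' length; the fingertips stand 8 mm ahead of it and the grasp point (between the pads) lies 11 mm behind it; y points along the fingers, x is the direction in which the jaws open and shut, and the axes are right-handed (so a half turn about y gives the same grasp; the last joint's range is limited). The gripper opens to 91 mm and grips with 3 to 60 N. Pads are 32 mm wide; open, the fingers measure 118 mm over their backs; the gripper's body (76 mm by 178 mm) begins 60 mm behind the grasp point.
Start: joints at [-1.18, 0.379, 1.734, -0, 1.028, -0.033], TCP at [287.856, -638.088, 183.732] pointing down, gripper open.
Joint ranges: [-2.77, 2.77], [-0.74, 2.19], [0, 2.66], [-1.06, 4.2], [0.31, 2.87], [-3.08, 3.08]. Speed limits (rad/s): [1.89, 1.89, 2.39, 3.14, 3.14, 3.14].

## Interface

Orientations are given as [roll, pitch, yaw] about the fixed x, y, z axes, in that order (R = Rz(yaw) Ry(pitch) Rx(roll)).
In Python, from workcell import manip gives the robot as it stands.
- The arm moves only by the tool servo_tool, never from a script. Its argument "steps" is a list of rows, each a list of 5 numbers: the finger opening in m, from 0 to 0.0912, then the shift along the tool's x, y, z in m, then the turn about the tool's y in degrees. In form: [[claw, dx, dy, dz, yaw], ...]. A call has 1 to 10 rows; each row shifts and turns the commanded pose from where the row before left it, along the tool's axes as they then stand; what a row does not reach is not made up. A row lasts 1/10 s, in which the tool goes at most 50 mm and 8.59 degrees, less where a joint would pass 70% of its speed; a pose out of reach is approached as far as the arm can. A call is refused whole if a number of a shift passes 0.05 or a number of a turn 8.59, either way. A call with a gripper value outside its range is refused whole. The fingers move at their own pace and stop on an object; the grip force is fixed at half the most. Time passes only in rows, so rows that do not move let the fingers close. It gives the time, the measured TCP pose, the force and the opening at its end, in the units of the state.
- manip.observe(): the state, without advancing time (a new reading comes with each control period).
- manip.get_image(name): name is "side" or "top" or "wrist"; returns (picture, depth): 400x640x3 uint8, red, green, blue; 400x640 float32, mm along the optical axis (not along the pixel's ray), 0 where there is no reading.
- manip.calibration(name): a dict with "intrinsics" (3x3 intrinsics, pixels), "k1" (the pictures are not rectified: a ray, as slopes to the right and down, at radius r is drawn at 1 + k1 r^2 times it, then the intrinsics apply), "extrinsics" (4x4, takes a point from world to camera coordinates); the wrist camera has in their place "T_tool_cam" (4x4, takes a point from camera to tool coordinates, whose origin is the TCP and whose axes are the tool frame's). Camera axes: x right, y down, z forward; pixel columns grow to the right and rows downward; lengths in mm; the calibration is good to about 2 mm. A picture is of the moment at which its call begins: read the wrist's pose just before it. calibration takes no time and is no camera call.
- manip.finish_job(): hands the job in, once; it reports no verdict.
Trained networks look in the newest picture that a camera, given by its name, has taken for a name from the list of things; names that differ only in an ending like _2 or _b are one class to them, and where a whole thing is asked for, a point or a joint stands for the part that bears it (a point fixed in the world has none). Each returns a list of dicts, best first, with "p" (0 to 1); they miss things now and then, are a little off and sometimes report something else, mostly with a low value. They report only what shows in the picture. A call takes as long as a camera call.
- manip.boxes_of(camera, name): "at" ([column, row] in pixels, amid what is visible of it).
- manip.pinpoint(camera, name): "at" ([column, row] in pixels: a listed point, or the origin of a listed thing).
The state is a dict: "clock": time; "q": joint angles; "qd": joint speeds; "joint_efforts": joint torques, N m; "tcp_pos": TCP position; "tool_rot": TCP orientation; "wrist_force": force on the tool from outside, world axes, zero at the start; "ft_torque": the same for the moment, N m; "finger_gap": finger opening in mm.
Only numpy, scipy, OpenCV 4.12 (cv2) and the standard library are available. Lean on these libraries where they do the work, as an engineer would, in place of code of your own. Each camera call takes 0.05 s, during which the arm holds its last target.

## Task

Turn the wheel of the dispenser's aperture unit by its upright post until the largest of its three openings shows whole in the window of the cover, and lock it there with the lock pin from the stand: put the pin in the guide bush, where it must sink fully home, collar down on the bush, into the hidden notch under it. The notch is felt, not seen, and may lie a few degrees off, so ease the wheel to and fro until the pin sinks, without forcing wheel or pin, and leave the tube, tape roll and cap standing about where they are.

Things in the scene. Friction and masses are not known exactly. Their poses are not given: they have to be found in the camera images.
- unit: aperture unit fixed to the table: grey square steel housing 170 x 170 mm, top plate at z = 38 mm; origin on the table under the wheel's axis, z up. A flat aluminium wheel (radius 59 mm, top face 36 mm up) lies in the top plate and turns about the vertical axis through the origin. An aluminium cover (x 12 to 78 mm, y -68 to 68 mm, top 43.5 mm up) hides its +x half
- window (a point): centre of the window in the cover, at x = 42, y = 0 mm of the unit, 43.5 mm up; the window is 40 mm along x and 50 mm along y
- wheel (a joint): angle of the wheel (rad), counter-clockwise from above positive, stops at -1.6 and 0.4. Its three round black openings lie 42 mm from the axis: 30 mm wide (in mid-window at 0), 21 mm (at -0.75), 13 mm (at -1.5). The 30 mm one shows whole between -0.22 and 0.22. It turns stiffly (0.25 N m, about 5.5 N at the post) and stays where it is left
- post (a point): middle of the exposed part of the upright steel post by which the wheel is turned: 12 mm diameter, 46 mm from the axis, opposite the 30 mm opening (at the unit's -x side when the wheel is at 0); it stands from 36 to 91 mm above the table, this point at 63.5 mm
- bush (a point): centre of the mouth of the guide bush, 52 mm up, at x = 0, y = -72 mm of the unit: 24 mm square block with vertical 13.5 mm hole. A hidden ring, clamped to the wheel, has its top 22 mm below the mouth, and a notch 15 mm wide per opening, which comes under the bush when the opening is 0.05 to 0.15 rad of wheel angle off mid-window. Pin sunk, the wheel has about 2 degrees of play either way
- pin: loose lock pin, 0.12 kg, 78 mm long; origin at its lower tip, z along it to the handle. Steel shank 12 mm diameter, 36 mm long, tip chamfered; collar 20 mm diameter, 4 mm thick, above it. In the bush it stands on the ring, tip 30 mm above the table, until the notch is under it and it drops; home, the collar is on the bush, tip at 16 mm. It must not be pressed or sheared with more than 25 N
- pin_handle (a point): the point on the pin's axis to grasp, 58 mm above its tip, half-way up its black round handle (18 mm diameter, 38 mm long, from the collar to the top)
- stand: fixed grey stand, block 50 x 50 x 46 mm on a foot 78 x 62 x 5 mm, in whose vertical hole (14 mm) the pin stands at first, collar on the block's top, tip 10 mm above the table; origin under its centre
- tube: bystander: white cardboard tube standing loose, 45 mm diameter, 118 mm high; origin at its underside
- tape: bystander: roll of packing tape lying flat, 102 mm diameter, 24 mm high; origin at its underside
- cap: bystander: white snap cap lying flat, 46 mm diameter, 12 mm high; origin at its underside
- cap_box: grey box of caps whose blue lid stands open, fixed to the table between stand and unit; the lid's upper edge is 0.22 m above the table, so pass well over it; origin under the box's middle

How it is judged (in metres and radians):
At the end, for the whole second after the job is handed in: the 30 mm opening shows whole in the window (wheel within 0.22 rad of 0) and the pin stands upright and released in the guide bush, its collar within 4 mm of the bush (tip less than 20 mm above the table, within 4 mm sideways of the bush's axis, tilted less than 0.12 rad), all at rest (value of joint wheel between -0.22 and 0.22 rad and z of pin in the frame of unit below 0.02 m and horizontal distance between pin and bush below 0.004 m and angle between pin's own z axis and vertical below 0.12 rad and linear speed of pin below 0.02 m/s and velocity of joint wheel between -0.05 and 0.05 rad/s); the robot touches nothing.
It fails at once if the pin is pressed against the unit or the wheel with more than 25 N (contact force between pin and unit above 25 N).
It fails at once if the tube is moved by more than 20 mm (distance of tube from where it was at the start of the episode above 0.02 m).
It fails at once if the tape roll is moved by more than 20 mm (distance of tape from where it was at the start of the episode above 0.02 m).
It fails at once if the cap is moved by more than 20 mm (distance of cap from where it was at the start of the episode above 0.02 m).
It also fails if it takes over 70 s, if anything falls off the work surface, if the arm or the gripper's body presses on something with over 40 N, if the wrist force passes 120 N, or if a joint passes its speed limit or range.

## Working session

There is one attempt and no reset: what is moved stays moved. The work goes in short steps, Python scripts to look and compute and a tool call to move; the robot and the scene stay as the last step left them, time stands still between calls to the robot, and variables do not carry over. Pictures are saved under pics/ and viewed, and the job is handed in when it is done.

Besides the shell and the picture viewer there is one more tool, called after "Call:" as name(argument=value, ...), one argument or row to a line, values as JSON. servo_tool: Moves the arm, as the interface text tells. Its arguments: {"type":"object","properties":{"steps":{"type":"array","items":{"type":"array","items":{"type":"number"}}}},"required":["steps"]}

```bash
ls; mkdir -p pics; cat > h.py <<'E'
import numpy as np, cv2
from workcell import manip
from scipy.spatial.transform import Rotation as R
def pix2world(cam,uv,z=None,depth=None,pose=None):
    """intersect ray with plane z, or use depth"""
    c=manip.calibration(cam); K=np.array(c["intrinsics"],float);k1=c["k1"]
    u=(uv[0]-K[0,2])/K[0,0]; v=(uv[1]-K[1,2])/K[1,1]
    rd=np.hypot(u,v); r=rd
    for _ in range(50): r=rd/(1+k1*r*r)
    s=r/rd if rd>0 else 1
    d=np.array([u*s,v*s,1.])
    if cam=="wrist":
        T=np.array(c["T_tool_cam"]); st=pose
        Rt=R.from_euler('xyz',st["tool_rot"]).as_matrix()
        Rw=Rt@T[:3,:3]; o=Rt@T[:3,3]+np.array(st["tcp_pos"])
    else:
        E=np.array(c["extrinsics"]); Rw=E[:3,:3].T; o=-Rw@E[:3,3]
    dw=Rw@d
    t=depth if depth is not None else (z-o[2])/dw[2]
    return o+t*dw
def save(cam,name):
    st=manip.observe()
    im,dp=manip.get_image(cam)
    cv2.imwrite("pics/"+name+".png",im[:,:,::-1]); np.save("pics/"+name+".npy",dp)
    return st,im,dp
E
cat > a.py <<'E'
from h import *
print(manip.observe())
for cam in ["top","side"]:
    save(cam,cam+"0")
    for n,z in [("unit",0),("window",43.5),("post",63.5),("bush",52),("pin_handle",94-26),("pin",10),("stand",0),("tube",0),("tape",0),("cap",0),("cap_box",0)]:
        r=manip.pinpoint(cam,n)[:2]
        for d in r: print(cam,n,np.round(d["at"],1),round(d["p"],2),np.round(pix2world(cam,d["at"],z=z),1))
print(manip.observe()["clock"])
E
python3 a.py
```

```text
pics
{'clock': 0.0, 'q': array([-1.18030203e+00,  3.79428132e-01,  1.73476875e+00,  6.04480395e-06,
        1.02848151e+00, -3.32609743e-02]), 'qd': array([ 0.00049937, -0.00223704,  0.0013428 , -0.00023119, -0.00155259,
       -0.00014115]), 'joint_efforts': array([-1.77065031e-03, -7.63727331e+01, -4.34362328e+01,  6.50146301e-02,
        4.24840744e-02, -8.99607198e-05]), 'tcp_pos': array([ 287.69154079, -637.68739629,  183.08054006]), 'tool_rot': array([-1.57075505e+00,  1.08496698e-03, -1.14704416e+00]), 'wrist_force': array([0.58155789, 0.46488397, 0.3979566 ]), 'ft_torque': array([-0.0514486 , -0.01357542, -0.00130251]), 'finger_gap': 91.15686534474631}
top unit [402.4 181.7] 0.75 [591.7 -48.    0. ]
top window [421.4 182. ] 0.55 [584.4 -87.8  43.5]
top post [401.9 158.2] 0.76 [643.9 -35.7  63.5]
top bush [399.1 206.4] 0.81 [521.8 -26.6  52. ]
top pin_handle [261.2 231.4] 0.46 [464.4 323.4  68. ]
top pin [264.  233.2] 0.46 [460.  324.5  10. ]
top stand [260.9 235.7] 0.63 [453.6 334.3   0. ]
top stand [400.6 159.9] 0.41 [651.1 -45.2   0. ]
top tube [209.4 193. ] 0.95 [570.7 472.3   0. ]
top tube [399.5 208.3] 0.57 [520.1 -37.8   0. ]
top tape [270.8 160.7] 0.59 [655.7 306.2   0. ]
top cap [440.6 244.6] 0.63 [ 421.7 -142.9    0. ]
side unit [259.8 206.2] 0.7 [594.4 -39.9  -0. ]
side window [255.3 184. ] 0.85 [570.  -92.1  43.5]
side post [248.1 194. ] 0.9 [630.9 -36.9  63.5]
side pin_handle [377.5 228.8] 0.64 [471.7 322.2  68. ]
side pin [374.7 242.6] 0.4 [465.3 311.6  10. ]
side pin [380.1 228.6] 0.36 [410.8 281.   10. ]
side stand [375.7 245.3] 0.58 [462.5 313.6   0. ]
side stand [258.9 206.1] 0.16 [596.1 -42.1   0. ]
side tube [395.4 296. ] 0.69 [559.8 468.5   0. ]
side tape [322.2 279.4] 0.6 [654.  312.5   0. ]
side cap [281.4 175. ] 0.53 [ 440.1 -135.8    0. ]
1.2
```

View pics/top0.png

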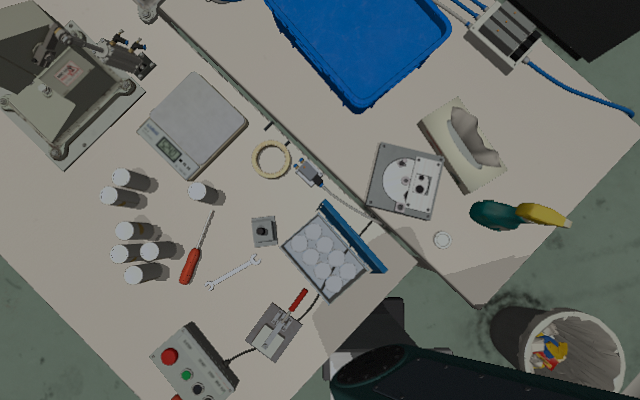

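View pics/side0.png

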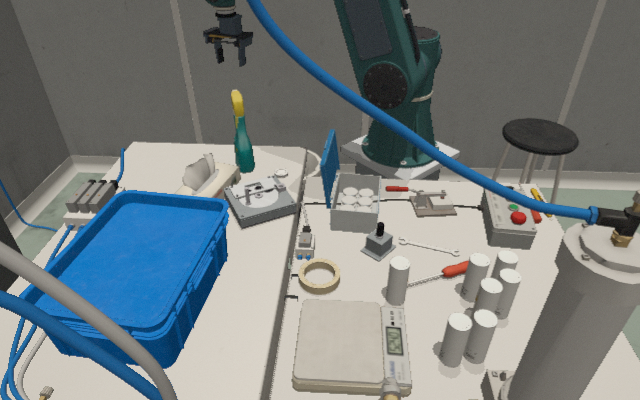

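```bash
python3 -c "
import cv2
i=cv2.imread('pics/top0.png')[130:260,190:470]
cv2.imwrite('pics/top0c.png',cv2.resize(i,None,fx=2.8,fy=2.8,interpolation=3))
from h import *
c=manip.calibration('wrist');print(c)
print(R.from_euler('xyz',manip.observe()['tool_rot']).as_matrix().round(3))
"
```

```text
{'intrinsics': array([[352.63901919,   0.        , 320.2545513 ],
       [  0.        , 352.63901919, 203.96353725],
       [  0.        ,   0.        ,   1.        ]]), 'k1': 0.0011282315956532198, 'T_tool_cam': array([[ 9.99999379e-01, -5.33775992e-05,  1.11279777e-03,
         3.52243411e-01],
       [-1.08771699e-03, -2.62775695e-01,  9.64856337e-01,
        -1.99988513e+02],
       [ 2.40914492e-04, -9.64856949e-01, -2.62775590e-01,
         7.61739599e+01],
       [ 0.00000000e+00,  0.00000000e+00,  0.00000000e+00,
         1.00000000e+00]])}
[[ 0.411  0.     0.912]
 [-0.912 -0.     0.411]
 [ 0.    -1.    -0.   ]]
```

View pics/top0c.png

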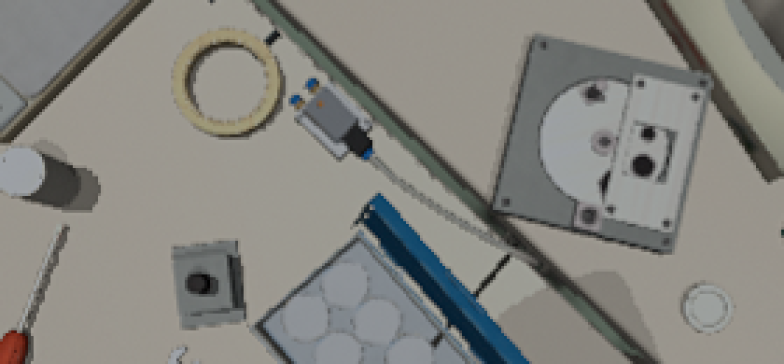

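The top view shows the unit at about (405,182), the stand with the pin at (262,232), the box with its lid at (330,255), the tape at (270,158) and the tube at (205,192). The wheel stands at about -1.1 rad. I'll lift over the spray bottle and go above the post for a closer look.

Call:
servo_tool(
  steps=[
    [0.03,0,-0.05,0,0],
    [0.03,0,-0.05,0,0],
    [0.03,0,-0.05,0,0],
    [0.03,-0.028,0,0.04,0],
    [0.03,-0.028,0,0.04,0],
    [0.03,-0.028,0,0.04,0],
    [0.03,-0.028,0,0.04,0],
    [0.03,-0.028,0,0.04,0],
    [0.03,-0.028,0,0.04,0],
    [0.03,-0.028,0,0.04,0],
  ],
)

```text
clock: 2.2
tcp_pos: [463.1, -342.5, 334.0]
tool_rot: [-1.571, -0.0, -1.147]
wrist_force: [0.5, -1.1, 0.7]
finger_gap: 30.4
```

Call:
servo_tool(
  steps=[
    [0.03,-0.028,0,0.04,0],
    [0.03,-0.028,0,0.04,0],
    [0.03,-0.028,0,0.04,0],
    [0.03,-0.028,0,0.04,0],
    [0.03,-0.028,0,0.04,0],
    [0.03,-0.028,0,0.04,0],
    [0.03,-0.028,0,0.04,0],
    [0.03,0,0,0,0],
    [0.03,0,0,0,0],
    [0.03,0,0,0,0],
  ],
)

```text
clock: 3.2
tcp_pos: [636.7, -51.2, 333.7]
tool_rot: [-1.571, -0.0, -1.147]
wrist_force: [-0.1, 0.3, -0.3]
finger_gap: 30.1
```

```bash
cat > b.py <<'E'
from h import *
import sys
name=sys.argv[1]
st,im,dp=save("wrist",name)
print(st["clock"],st["tcp_pos"],st["tool_rot"],st["q"].round(2))
for n,z in [("unit",0),("window",43.5),("post",63.5),("bush",52),("wheel",36),("cap",0)]:
    f=manip.pinpoint if n!="wheel" else manip.boxes_of
    for d in f("wrist",n)[:2]:
        print(n,np.round(d["at"],1),round(d["p"],2),np.round(pix2world("wrist",d["at"],z=z,pose=st),1))
E
python3 b.py w1
```

```text
3.2 [636.68543614 -51.20692702 333.67254837] [-1.57109386e+00 -5.13533597e-05 -1.14744859e+00] [-0.12  0.14  1.75 -0.    1.25  1.03]
unit [307.2 181.8] 0.93 [598.  -47.6   0. ]
unit [327.1 208.4] 0.71 [571.8 -93.4   0. ]
window [328.4 209.6] 0.61 [581.9 -89.9  43.5]
post [308.6 162.2] 0.67 [636.1 -35.3  63.5]
bush [268.2 233.6] 0.73 [515.3 -24.2  52. ]
wheel [301.1 187.8] 0.95 [593.6 -41.3  36. ]
```

View pics/w1.png

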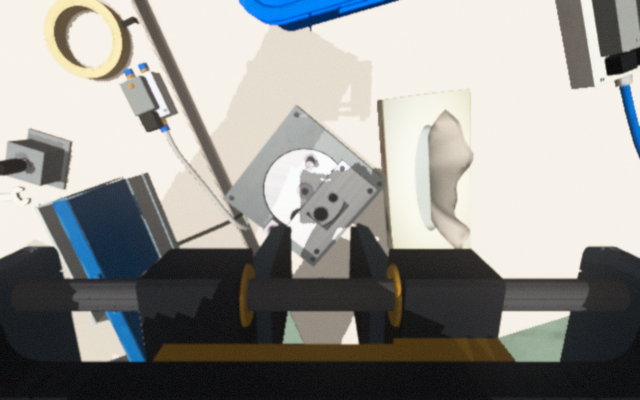

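```bash
python3 -c "
import cv2
i=cv2.imread('pics/w1.png')[95:275,215:395]
cv2.imwrite('pics/w1c.png',cv2.resize(i,None,fx=3.3,fy=3.3,interpolation=3))
"
```

```text
(no output)
```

View pics/w1c.png

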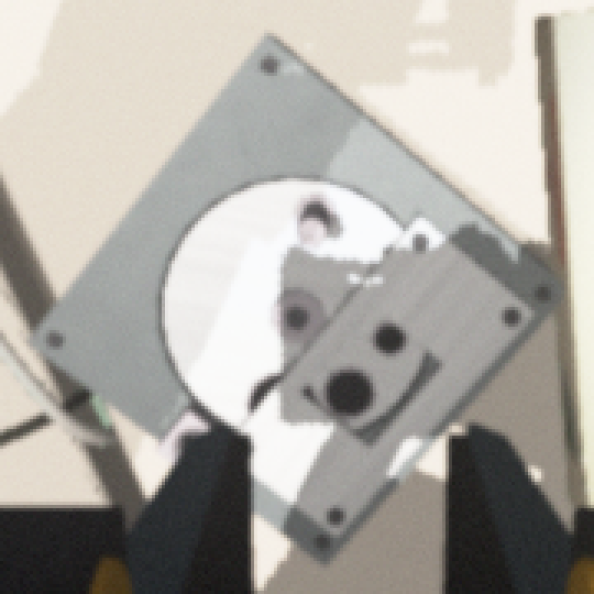

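```bash
cat > c.py <<'E'
from h import *
st=dict(tcp_pos=[636.685,-51.207,333.67],tool_rot=[-1.57109386,-5.1e-5,-1.14744859])
P=lambda u,v,z: pix2world("wrist",(215+u/3.3,95+v/3.3),z=z,pose=st)
c=np.array([P(268,35,38),P(33,340,38),P(325,565,38),P(562,293,38)])
print(c.round(1)); print("centre",c.mean(0).round(1),[np.linalg.norm(c[i]-c[(i+1)%4]).round(1) for i in range(4)])
print("wheelleft.. axis",P(297,318,38).round(1))
# left edge->: y_unit from bottom-edge? cover side +x : edge right-bottom
xu=(c[2]+c[3]-c[0]-c[1]);xu/=np.linalg.norm(xu);print("x_unit",xu,np.degrees(np.arctan2(xu[1],xu[0])))
yu=np.array([-xu[1],xu[0],0]);o=c.mean(0)
for n,p in [("21?",P(349,392,36)),("13?",P(388,340,36)),("posttop",P(318,212,91)),("postbase",P(313,232,36))]:
    d=p-o;print(n,p.round(1),"unit",(d@xu).round(1),(d@yu).round(1),np.hypot(d@xu,d@yu).round(1),np.arctan2(d@yu,d@xu).round(3))
print("bush",(o-72*yu).round(1),"win",(o+42*xu).round(1))
E
python3 c.py
```

```text
[[ 695.8   10.1   38. ]
 [ 534.8   53.3   38. ]
 [ 489.1 -107.4   38. ]
 [ 649.  -149.    38. ]]
centre [592.2 -48.2  38. ] [np.float64(166.7), np.float64(167.1), np.float64(165.3), np.float64(165.9)]
wheelleft.. axis [591.5 -48.5  38. ]
x_unit [-0.2776295  -0.96068822  0.        ] -106.11877646661603
21? [569.5 -83.3  36. ] unit 40.0 -12.1 41.8 -0.293
13? [598.4 -89.2  36. ] unit 37.6 17.3 41.4 0.432
posttop [645.1 -36.1  91. ] unit -26.3 47.4 54.3 2.078
postbase [628.7 -39.6  36. ] unit -18.4 32.7 37.5 2.084
bush [523.  -28.3  38. ] win [580.5 -88.6  38. ]
```

The wheel is at about -1.055 rad: the two visible openings and the post agree on it. The unit centre is (592,-48) with yaw -106°, so the post is at about (637,-37.5). I'll lower the open jaws to straddle it.

Call:
servo_tool(
  steps=[
    [0.03,0,-0.0,0,5.5],
    [0.03,0,0,0,5.5],
    [0.03,-0.013,0.04,0.003,0],
    [0.03,0,0.05,0,0],
    [0.03,0,0.05,0,0],
    [0.03,0,0.03,0,0],
    [0.03,0,0.0,0,0],
    [0.03,0,0,0,0],
  ],
)

```text
clock: 4.35
tcp_pos: [637.5, -37.3, 164.6]
tool_rot: [-1.571, -0.0, -1.339]
wrist_force: [0.5, 0.3, -0.2]
finger_gap: 30.2
```

```bash
python3 b.py w2
```

```text
4.35 [637.45845391 -37.33963103 164.61979725] [-1.57065350e+00 -3.58478135e-05 -1.33923592e+00] [-0.1   0.31  1.87  0.    0.96  1.24]
unit [320.8 222.6] 0.74 [594.9 -48.4   0. ]
window [360.  255.4] 0.59 [584.6 -90.3  43.5]
post [317.1 197.5] 0.62 [637.1 -34.9  63.5]
bush [282.9 301.1] 0.92 [523.1 -26.5  52. ]
wheel [308.8 217.6] 0.76 [608.7 -33.   36. ]
```

View pics/w2.png

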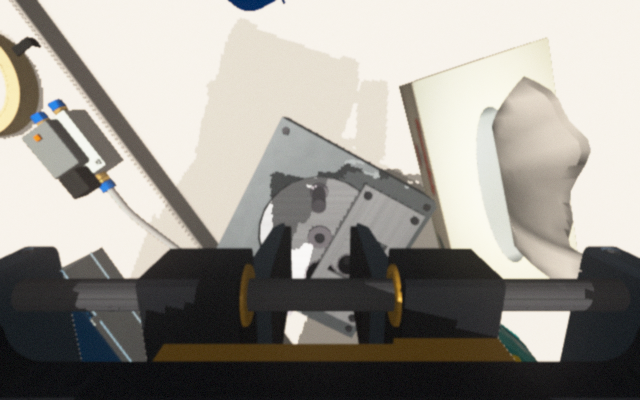

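Camera shows the post at column 318, midway between the finger tips (columns 292 and 357). I'll go down and narrow the jaws to 18 mm.

Call:
servo_tool(
  steps=[
    [0.03,0,0.05,0,0],
    [0.03,0,0.048,0,0],
    [0.018,0,0,0,0],
    [0.018,0,0,0,0],
    [0.018,0,0,0,0],
  ],
)

```text
clock: 5.2
tcp_pos: [638.8, -37.3, 68.5]
tool_rot: [-1.568, -0.001, -1.339]
wrist_force: [-0.0, -0.2, -0.3]
finger_gap: 18.0
```

Call:
servo_tool(
  steps=[
    [0.018,-0.00425,0,-0.0002,-5.3],
    [0.018,-0.00425,0,-0.0002,-5.3],
    [0.018,-0.00425,0,-0.0002,-5.3],
    [0.018,-0.00425,0,-0.0002,-5.3],
    [0.018,-0.00425,0,-0.0002,-5.3],
    [0.018,-0.00425,0,-0.0002,-5.3],
    [0.018,-0.00425,0,-0.0002,-5.3],
    [0.018,-0.00425,0,-0.0002,-5.3],
    [0.018,0,0,0,0],
  ],
)

```text
clock: 6.1
tcp_pos: [619.4, -9.6, 68.3]
tool_rot: [-1.569, -0.003, -0.597]
wrist_force: [-0.5, 0.2, 0.1]
finger_gap: 18.2
```

```bash
python3 b.py w3; python3 -c "
from h import *
s=manip.observe();d=s['tcp_pos'][:2]-np.array([592.2,-48.2]);print(d,np.hypot(*d),np.degrees(np.arctan2(d[1],d[0])))"
```

```text
6.1 [619.43075253  -9.57672524  68.31300048] [-1.56907973 -0.00285122 -0.59715492] [-0.05  0.41  1.94 -0.    0.78  0.54]
unit [320.3 259.4] 0.62 [595.8 -47.7   0. ]
window [337.5 334.3] 0.63 [583.6 -87.8  43.5]
post [361.5 253.8] 0.66 [635.1 -35.4  63.5]
wheel [320.  239.7] 0.95 [613.  -21.8  36. ]
[26.24129321 38.35223229] 46.47041199720426 55.61935797434409
```

View pics/w3.png

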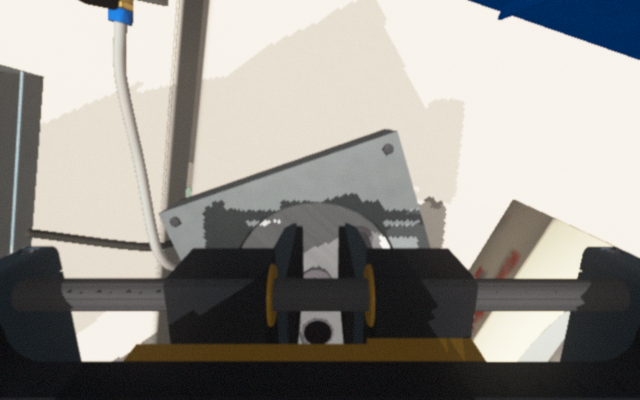

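```bash
python3 -c "
from h import *
st,im,dp=save('top','t3');save('side','s3')
for c in ['top','side']:
  print(c,[(np.round(d['at']),round(d['p'],2),pix2world(c,d['at'],z=63.5).round()) for d in manip.pinpoint(c,'post')[:2]])
a=cv2.imread('pics/t3.png')[130:260,340:480];b=cv2.imread('pics/s3.png')[110:240,190:330]
cv2.imwrite('pics/ts3.png',np.hstack([cv2.resize(x,(400,372),interpolation=3) for x in (a,b)]))
"
```

```text
top []
side [(array([250., 194.]), 0.85, array([625., -35.,  64.]))]
```

View pics/ts3.png

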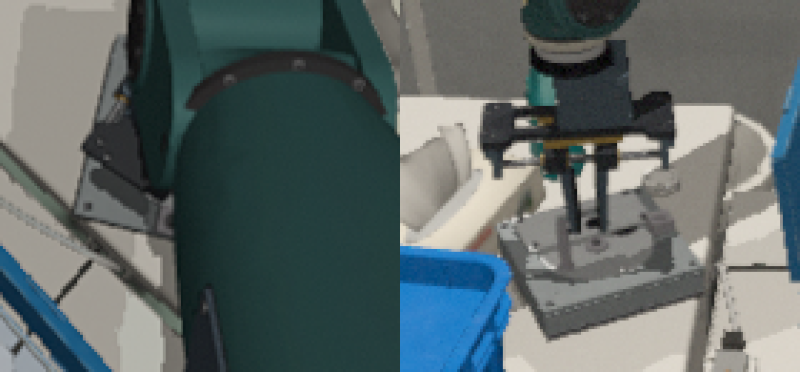

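```bash
python3 -c "
from h import *
b=cv2.imread('pics/s3.png')[150:240,210:320];a=cv2.imread('pics/side0.png')[150:240,210:320]
cv2.imwrite('pics/ss3.png',np.hstack([cv2.resize(x,(400,327),interpolation=3) for x in (a,b)]))
b=cv2.imread('pics/w3.png')[180:360,240:400]
cv2.imwrite('pics/w3c.png',cv2.resize(b,None,fx=3.3,fy=3.3,interpolation=3))
dp=np.load('pics/s3.npy')
for uv in [(249,192),(249,197),(256,185),(263,188),(255,198)]:
  print(uv,pix2world('side',uv,depth=float(dp[uv[1],uv[0]])).round())
"
```

```text
(249, 192) [608. -70.  43.]
(249, 197) [617. -58.  35.]
(256, 185) [ 560. -105.   29.]
(263, 188) [1168.  899.  806.]
(255, 198) [605. -44.  33.]
```

View pics/ss3.png

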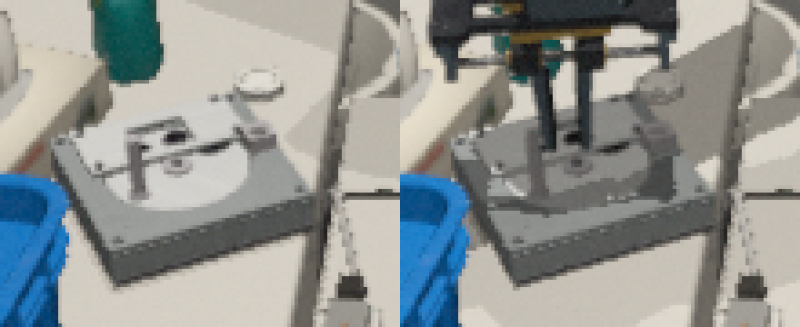

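View pics/w3c.png

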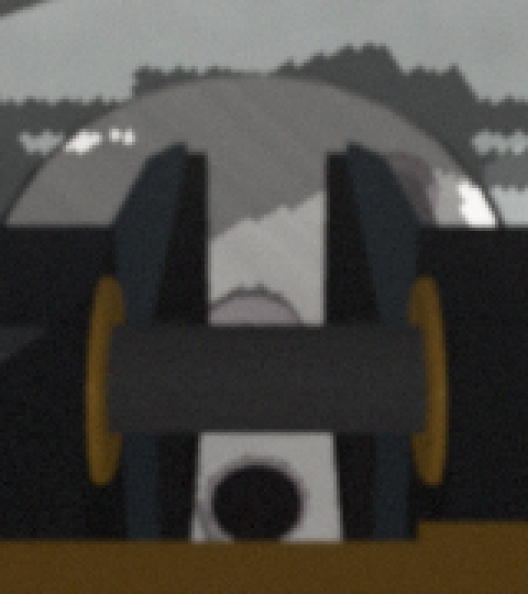

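```bash
cat >> h.py <<'E'
def w2pix(cam,p,pose=None):
    c=manip.calibration(cam); K=np.array(c["intrinsics"],float);k1=c["k1"]
    if cam=="wrist":
        T=np.array(c["T_tool_cam"]); Rt=R.from_euler('xyz',pose["tool_rot"]).as_matrix()
        pt=Rt.T@(np.array(p)-pose["tcp_pos"]); pc=T[:3,:3].T@(pt-T[:3,3])
    else:
        E=np.array(c["extrinsics"]); pc=E[:3,:3]@np.array(p)+E[:3,3]
    s=pc[:2]/pc[2]; s=s*(1+k1*(s@s)); return K[:2,:2]@s+K[:2,2], pc[2]
E
python3 -c "
from h import *
st=manip.observe()
Rt=R.from_euler('xyz',st['tool_rot']).as_matrix()
for n,t in [('tipR',(9,8,0)),('tipL',(-9,8,0)),('tipRout',(9,8,16)),('tcp',(0,0,0)),('tipRin',(9,8,-16))]:
  p=Rt@np.array(t,float)+st['tcp_pos'];print(n,p.round(),w2pix('wrist',p,st)[0].round(),w2pix('side',p)[0].round())
for n,p in [('hub',(592,-48,36)),('postbase',(637,-37.5,36)),('posttop',(637,-37.5,91))]: print(n,w2pix('wrist',p,st)[0].round(),w2pix('side',p)[0].round())
dp=np.load('pics/w3.npy')
for uv in [(317,272),(317,335),(366,234),(368,240),(292,232),(350,232),(310,215)]:
  print(uv,dp[uv[1],uv[0]],pix2world('wrist',uv,depth=float(dp[uv[1],uv[0]]),pose=st).round())
"
```

```text
tipR [626. -15.  58.] [332. 233.] [254. 198.]
tipL [611.  -5.  58.] [303. 233.] [260. 198.]
tipRout [635.  -2.  58.] [332. 209.] [254. 202.]
tcp [618. -10.  66.] [318. 238.] [257. 196.]
tipRin [617. -28.  58.] [332. 257.] [254. 195.]
hub [318. 284.] [258. 195.]
postbase [363. 239.] [247. 202.]
posttop [375. 275.] [245. 187.]
(317, 272) 249.69748 [597. -40.  37.]
(317, 335) 266.27408 [567. -84.  35.]
(366, 234) 239.68501 [641. -34.  40.]
(368, 240) 229.05133 [641. -34.  51.]
(292, 232) 165.01479 [620.  13. 110.]
(350, 232) 165.16423 [642.  -2. 110.]
(310, 215) 244.62105 [616.  -3.  32.]
```

```bash
python3 -c "
from h import *
st=manip.observe()
Rt=R.from_euler('xyz',st['tool_rot']).as_matrix()
dp=np.load('pics/w3.npy')
f=lambda uv:(Rt.T@(pix2world('wrist',uv,depth=float(dp[uv[1],uv[0]]),pose=st)-st['tcp_pos'])).round(1)
for v in (227,230,234,240,250,258):
  for u in (281,288,295,300,303,318,338,341,345,350,356): 
    print(v,u,f((u,v)), end=' ')
  print()
"

```

```text
227 281 [-25.7  33.   -4.6] 227 288 [-14.2 -36.2  19.3] 227 295 [-10.8 -36.   19.2] 227 300 [ -8.6 -31.8  17.8] 227 303 [-10.4  33.1  -4.6] 227 318 [ 0.1 33.  -4.6] 227 338 [14.  32.8 -4.5] 227 341 [ 12.  -31.3  17.6] 227 345 [ 14.1 -30.9  17.4] 227 350 [ 16.2 -35.7  19.1] 227 356 [ 19.2 -35.3  19. ] 
230 281 [-25.7  32.5  -6.6] 230 288 [-13.9 -40.3  19.2] 230 295 [-10.6 -38.9  18.7] 230 300 [ -8.3 -37.   18. ] 230 303 [-10.4  32.8  -6.7] 230 318 [ 0.1 33.1 -6.8] 230 338 [14.1 33.9 -7.1] 230 341 [ 11.7 -36.9  18. ] 230 345 [ 13.7 -36.4  17.8] 230 350 [ 15.8 -40.7  19.3] 230 356 [ 18.6 -40.9  19.4] 
234 281 [-16.7 -45.8  19.2] 234 288 [-13.4 -46.3  19.3] 234 295 [-10.4 -42.4  17.9] 234 300 [ -8.1 -41.9  17.7] 234 303 [-10.6  35.  -10.5] 234 318 [  0.   33.8 -10.1] 234 338 [ 14.2  34.4 -10.3] 234 341 [ 11.4 -42.1  17.8] 234 345 [ 13.2 -43.   18.1] 234 350 [ 15.2 -47.2  19.7] 234 356 [ 18.  -46.7  19.5] 
240 281 [-15.9 -52.6  18.8] 240 288 [-12.7 -54.4  19.5] 240 295 [ -9.9 -50.6  18. ] 240 300 [ -7.7 -49.7  17.7] 240 303 [-10.5  33.1 -14.3] 240 318 [  0.   32.7 -14.1] 240 338 [ 14.2  33.6 -14.5] 240 341 [   1.4 -200.    75.7] 240 345 [ 12.8 -49.1  17.5] 240 350 [ 14.7 -53.4  19.1] 240 356 [ 17.3 -54.3  19.5] 
250 281 [-14.7 -63.9  18.8] 250 288 [-11.7 -65.7  19.5] 250 295 [ -9.1 -61.6  17.8] 250 300 [ -7.4 -55.   15. ] 250 303 [-10.7  34.  -22.2] 250 318 [  0.   32.9 -21.7] 250 338 [ 14.3  33.7 -22.1] 250 341 [ 10.7 -56.   15.4] 250 345 [ 11.9 -62.1  18. ] 250 350 [ 13.9 -63.7  18.7] 250 356 [ 16.2 -65.6  19.5] 
258 281 [-13.7 -73.7  19.5] 258 288 [-11.  -73.2  19.3] 258 295 [ -8.5 -70.2  18. ] 258 300 [ -7.4 -56.   11.7] 258 303 [ -7.4 -29.7  -0.1] 258 318 [  0.   33.5 -28.2] 258 338 [ 10.8 -30.1   0.1] 258 341 [ 10.7 -56.4  11.8] 258 345 [ 11.5 -69.1  17.5] 258 350 [ 13.4 -69.9  17.8] 258 356 [ 15.5 -72.4  18.9]
```

The wheel has not moved. Both the wrist depth and the side picture put the fingertips about 30 mm *behind* the reported TCP, at z≈98, not 8 mm ahead of it as the spec says. The fingers passed above the 91 mm post. I'll go back along the arc, then descend in stages and check each one.

Call:
servo_tool(
  steps=[
    [0.03,0.00425,0,-0.0002,5.3],
    [0.03,0.00425,0,-0.0002,5.3],
    [0.03,0.00425,0,-0.0002,5.3],
    [0.03,0.00425,0,-0.0002,5.3],
    [0.03,0.00425,0,-0.0002,5.3],
    [0.03,0.00425,0,-0.0002,5.3],
    [0.03,0.00425,0,-0.0002,5.3],
    [0.03,0.00425,0,-0.0002,5.3],
    [0.03,0,0.012,0,0],
    [0.03,0,0,0,0],
  ],
)

```text
clock: 7.65
tcp_pos: [635.8, -37.0, 51.9]
tool_rot: [-1.573, 0.001, -1.337]
wrist_force: [-0.4, 0.4, 0.5]
finger_gap: 30.1
```

```bash
python3 -c "
from h import *
st,im,dp=save('wrist','w4');save('side','s4')
print(st['clock'],st['tcp_pos'],st['tool_rot'],st['wrist_force'])
b=cv2.imread('pics/s4.png')[150:240,210:320];a=cv2.imread('pics/w4.png')[190:300,250:390]
cv2.imwrite('pics/ws4.png',np.hstack([cv2.resize(x,(400,327),interpolation=3) for x in (a,b)]))
"
```

```text
7.65 [635.83410277 -37.0483622   51.86611978] [-1.57301819e+00  7.68737872e-04 -1.33654419e+00] [-0.36542792  0.38145989  0.53686746]
```

View pics/ws4.png

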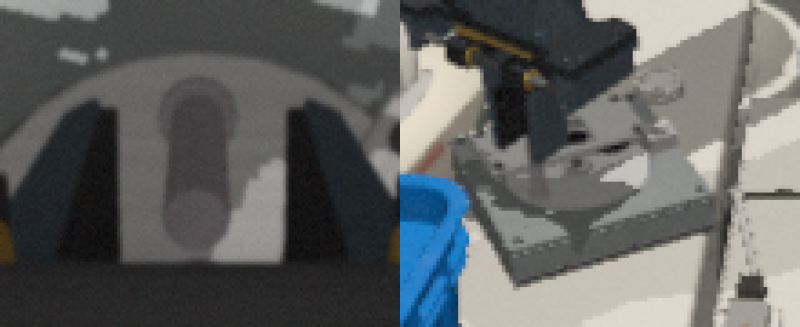

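Post centred between the fingers in the wrist view. In the side view the tips are still near its top. Going down another 15 mm, then checking force.

Call:
servo_tool(
  steps=[
    [0.03,0,0.008,0,0],
    [0.03,0,0.007,0,0],
    [0.03,0,0,0,0],
  ],
)

```text
clock: 8.05
tcp_pos: [636.2, -37.0, 37.4]
tool_rot: [-1.572, 0.001, -1.338]
wrist_force: [-0.9, -0.1, 0.8]
finger_gap: 30.1
```

```bash
python3 -c "
from h import *
st,im,dp=save('wrist','w5');save('side','s5')
print(st['clock'],st['tcp_pos'],st['tool_rot'],st['wrist_force'])
b=cv2.imread('pics/s5.png')[150:240,210:320];a=cv2.imread('pics/w5.png')[190:300,250:390]
cv2.imwrite('pics/ws5.png',np.hstack([cv2.resize(x,(400,327),interpolation=3) for x in (a,b)]))
Rt=R.from_euler('xyz',st['tool_rot']).as_matrix()
f=lambda uv:(pix2world('wrist',uv,depth=float(dp[uv[1],uv[0]]),pose=st)).round(1)
for uv in [(282,226),(285,226),(288,230),(288,260),(290,270),(355,226),(352,250),(318,262),(318,235)]: print(uv,f(uv))
"
```

```text
8.05 [636.1864482  -36.99384865  37.4459788 ] [-1.57244652e+00  5.49966032e-04 -1.33841680e+00] [-0.85226524 -0.11670588  0.81307435]
(282, 226) [651.7 -14.2  73.1]
(285, 226) [650.3 -15.5  68.2]
(288, 230) [650.7 -17.5  74.2]
(288, 260) [640.6 -20.7  85.9]
(290, 270) [631.8 -22.8  77.7]
(355, 226) [658.5 -49.9  68.4]
(352, 250) [649.8 -49.6  79.6]
(318, 262) [642.7 -34.5  85.7]
(318, 235) [642.8 -34.3  49.8]
```

View pics/ws5.png

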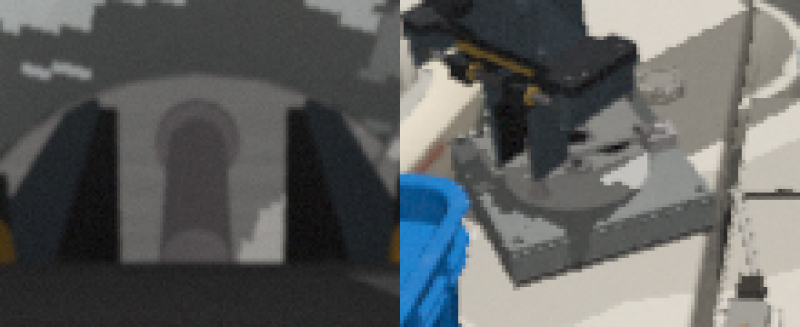

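Tips at z≈68 with the TCP at 37 and no contact, so the offset is confirmed: the real fingertips lie about 31 mm behind the reported TCP. I'll engage a little deeper and turn the wheel.

Call:
servo_tool(
  steps=[
    [0.018,0,0.006,0,0],
    [0.018,0,0,0,0],
    [0.018,-0.004,0,-0.0002,-5],
    [0.018,-0.004,0,-0.0002,-5],
    [0.018,-0.004,0,-0.0002,-5],
    [0.018,0,0,0,0],
  ],
)

```text
clock: 8.75
tcp_pos: [632.8, -26.0, 32.8]
tool_rot: [-1.571, -0.0, -1.075]
wrist_force: [0.8, -0.9, 0.4]
finger_gap: 18.0
```

```bash
python3 -c "
from h import *
st,im,dp=save('wrist','w6')
print(st['clock'],st['tcp_pos'],st['tool_rot'],st['wrist_force'])
a=cv2.imread('pics/w6.png')[190:360,230:410]
cv2.imwrite('pics/w6c.png',cv2.resize(a,None,fx=3,fy=3,interpolation=3))
"
```

```text
8.75 [632.77959823 -25.98571654  32.75189966] [-1.57051651e+00 -3.84889692e-04 -1.07523220e+00] [ 0.82013802 -0.94168922  0.43238161]
```

View pics/w6c.png

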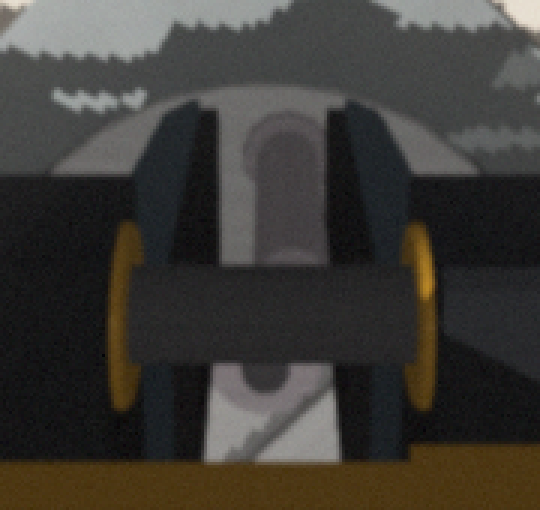

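The right finger now pushes the post. Continuing the arc.

Call:
servo_tool(
  steps=[
    [0.018,-0.00425,0,-0.0002,-5.3],
    [0.018,-0.00425,0,-0.0002,-5.3],
    [0.018,-0.00425,0,-0.0002,-5.3],
    [0.018,-0.00425,0,-0.0002,-5.3],
    [0.018,-0.00425,0,-0.0002,-5.3],
    [0.018,-0.00425,0,-0.0002,-5.3],
    [0.018,-0.00425,0,-0.0002,-5.3],
    [0.018,0,0,0,0],
    [0.026,0.001,0,0,0],
    [0.026,0,0,0,0],
  ],
)

```text
clock: 9.8
tcp_pos: [612.2, -6.5, 32.7]
tool_rot: [-1.571, 0.0, -0.432]
wrist_force: [0.0, 0.6, 0.2]
finger_gap: 25.8
```

Call:
servo_tool(
  steps=[
    [0.026,0,-0.04,0,0],
    [0.026,0,-0.05,0,0],
    [0.026,0,-0.05,0,0],
    [0.026,0,-0.05,0,0],
    [0.03,0,-0.05,0,0],
    [0.03,0,0,0,0],
    [0.03,0,0,0,0],
  ],
)

```text
clock: 10.5
tcp_pos: [612.5, -6.5, 273.7]
tool_rot: [-1.57, -0.002, -0.431]
wrist_force: [1.1, -0.5, -1.2]
finger_gap: 29.6
```

```bash
python3 b.py w7;  python3 -c "
import cv2
i=cv2.imread('pics/w7.png')
cv2.imwrite('pics/w7c.png',cv2.resize(i[70:320,190:440],None,fx=2.4,fy=2.4,interpolation=3))
"
```

```text
10.5 [612.53380354  -6.48740894 273.69762485] [-1.57007426 -0.00172809 -0.43078447] [-0.05  0.15  1.86  0.    1.14  0.38]
unit [317.7 198.5] 0.68 [592.5 -47.8   0. ]
window [325.6 241.1] 0.75 [582.7 -94.   43.5]
post [322.  174.6] 0.58 [616.3  -8.9  63.5]
bush [257.4 219.9] 0.55 [517.9 -29.3  52. ]
wheel [315.9 199.2] 0.85 [594.  -39.3  36. ]
```

View pics/w7c.png

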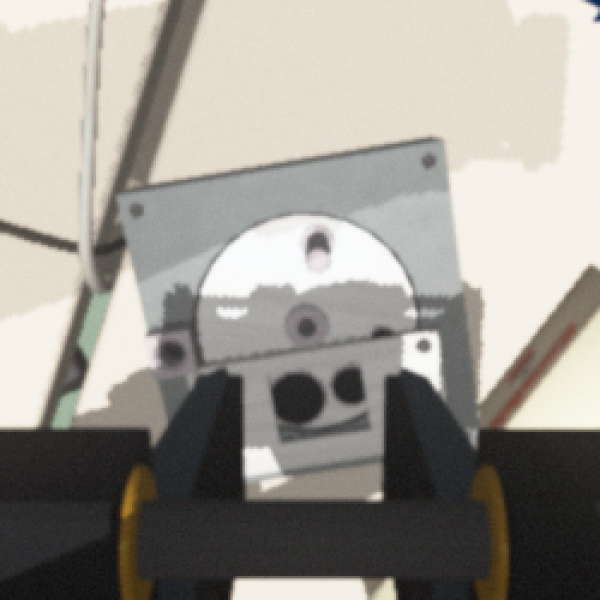

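```bash
cat > d.py <<'E'
from h import *
st=dict(tcp_pos=[612.534,-6.487,273.70],tool_rot=[-1.57007426,-0.00172809,-0.43078447])
P=lambda u,v,z: pix2world("wrist",(190+u/2.4,70+v/2.4),z=z,pose=st)
a,b=P(118,195,38),P(440,137,38); e=(b-a)/np.linalg.norm(b-a); print("edge",a.round(1),b.round(1),np.linalg.norm(b-a))
# edge a->b is +y unit direction ? a= -x,-y corner (near bush), b=-x,+y
yu=e*1; yu[2]=0; xu=np.array([yu[1],-yu[0],0]); print("yaw",np.degrees(np.arctan2(xu[1],xu[0])))
o=(a+b)/2+85*xu; print("o",o.round(1),"hub",P(306,326,38).round(1))
for n,p in [("open30",P(298,397,36)),("posttop",P(319,242,91)),("postbase",P(318,262,36)),("bush",P(172,352,52)),("win",P(322,405,43.5))]:
    d=p-o;print(n,p.round(1),"unit",(d@xu).round(1),(d@yu).round(1),np.hypot(d@xu,d@yu).round(1),np.arctan2(d@yu,d@xu).round(3))
E
python3 d.py
```

```text
edge [534.1  55.8  38. ] [695.2  13.8  38. ] 166.46250431646865
yaw -104.616329297731
o [593.2 -47.4  38. ] hub [592.4 -47.7  38. ]
open30 [571.2 -83.1  36. ] unit 40.1 -12.3 41.9 -0.297
posttop [620.9  -0.8  91. ] unit -52.2 15.1 54.3 2.861
postbase [612.5 -19.1  36. ] unit -32.3 11.6 34.3 2.797
bush [524.7 -27.8  52. ] unit -1.8 -71.2 71.2 -1.595
win [582.3 -90.3  43.5] unit 44.2 0.3 44.2 0.007
```

Wheel is now at about -0.29 rad by both the opening and the post, which is short of the search range and fine. Bush at about (524,-28). Next, the pin.

Call:
servo_tool(
  steps=[
    [0.05,0,-0.05,0,0],
    [0.05,-0.034,-0.01,0.0296,0],
    [0.05,-0.034,0,0.0296,0],
    [0.05,-0.034,0,0.0296,0],
    [0.05,-0.034,0,0.0296,0],
    [0.05,-0.034,0,0.0296,0],
    [0.05,-0.034,0,0.0296,0],
    [0.05,-0.034,0,0.0296,0],
    [0.05,-0.033,0,0.03,0],
    [0.05,0,0,0,0],
  ],
)

```text
clock: 11.85
tcp_pos: [462.7, 325.6, 332.3]
tool_rot: [-1.571, 0.001, -0.426]
wrist_force: [-0.2, -0.6, 1.0]
finger_gap: 49.9
```

Call:
servo_tool(
  steps=[
    [0.05,0,0,0,0],
    [0.05,0,0,0,0],
  ],
)

```text
clock: 12.05
tcp_pos: [464.9, 321.5, 332.4]
tool_rot: [-1.571, 0.0, -0.43]
wrist_force: [0.6, 0.6, 0.5]
finger_gap: 50.4
```

```bash
cat > b2.py <<'E'
from h import *
import sys
st,im,dp=save("wrist",sys.argv[1])
print(st["clock"],st["tcp_pos"],st["tool_rot"],st["q"].round(2))
for n,z in [("pin_handle",68),("pin",10),("stand",0),("tube",0),("tape",0),("cap_box",0)]:
    for d in manip.pinpoint("wrist",n)[:2]:
        print(n,np.round(d["at"],1),round(d["p"],2),np.round(pix2world("wrist",d["at"],z=z,pose=st),1))
E
python3 b2.py w8
```

```text
12.05 [464.90785202 321.49130624 332.4238307 ] [-1.57132558e+00  1.75267780e-04 -4.30117399e-01] [ 0.56  0.01  1.89 -0.    1.24  0.99]
pin_handle [319.  163.6] 0.7 [466.8 324.8  68. ]
pin [319.8 155.8] 0.72 [468.9 326.8  10. ]
pin [319.7 162. ] 0.26 [464.9 318.5  10. ]
stand [318.7 156.4] 0.86 [466.4 325.5   0. ]
tube [341.7  31.7] 0.67 [567.2 468.6   0. ]
```

View pics/w8.png

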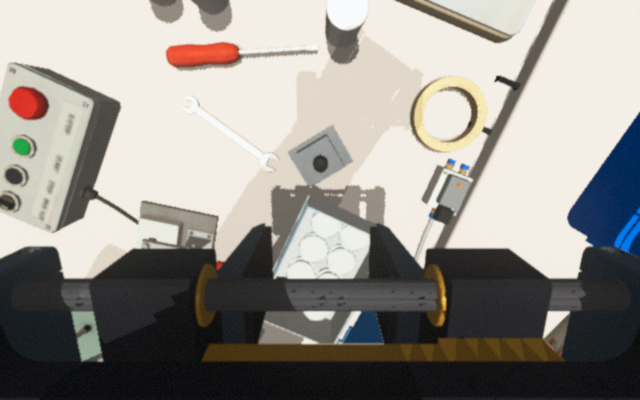

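```bash
python3 -c "
from h import *
im=cv2.imread('pics/w8.png');dp=np.load('pics/w8.npy')
cv2.imwrite('pics/w8c.png',cv2.resize(im[110:210,270:370],None,fx=5,fy=5,interpolation=3))
st=dict(tcp_pos=[464.908,321.491,332.42],tool_rot=[-1.57132558,1.75e-4,-0.430117])
m=[]
for v in range(140,180):
  for u in range(300,340):
    if dp[v,u]>0:
      p=pix2world('wrist',(u,v),depth=float(dp[v,u]),pose=st)
      if p[2]>78: m.append(p)
m=np.array(m);print(len(m),m.mean(0),m.min(0),m.max(0))
"
```

```text
168 [469.09043363 326.38715714  86.26742523] [459.52788873 317.0833333   78.68340986] [477.90106803 335.04918203  88.92621612]
```

View pics/w8c.png

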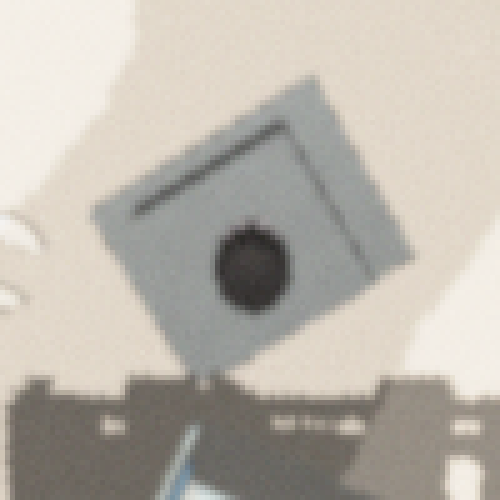

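Call:
servo_tool(
  steps=[
    [0.05,0,0.05,0.0045,0],
    [0.05,0,0.05,0,0],
    [0.05,0,0.05,0,0],
    [0.05,0,0.05,0,0],
    [0.05,0,0.03,0,0],
    [0.05,0,0,0,0],
    [0.05,0,0,0,0],
  ],
)

```text
clock: 13.1
tcp_pos: [467.0, 326.3, 103.7]
tool_rot: [-1.571, 0.0, -0.43]
wrist_force: [-0.5, -0.3, 1.3]
finger_gap: 49.8
```

```bash
cat > e.py <<'E'
from h import *
import sys
# jaw centre vs handle in wrist view
st,im,dp=save("wrist",sys.argv[1])
print(st["clock"],st["tcp_pos"],st["tool_rot"],st["wrist_force"],st["finger_gap"])
cv2.imwrite('pics/%sc.png'%sys.argv[1],cv2.resize(im[150:370,190:450,::-1],None,fx=2.4,fy=2.4,interpolation=3))
E
python3 e.py w9
```

```text
13.1 [466.97672922 326.33748458 103.71293721] [-1.57079919e+00  2.76279185e-05 -4.29865382e-01] [-0.53402592 -0.30382173  1.3461238 ] 49.7553751733126
```

View pics/w9c.png

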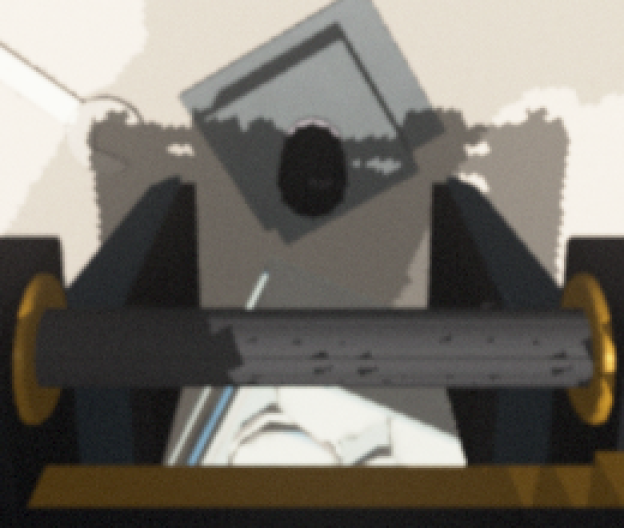

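Handle (column 313 of the crop) is centred between the jaws (193 and 432). Going down to grasp.

Call:
servo_tool(
  steps=[
    [0.05,0,0.04,0,0],
    [0.05,0,0.03,0,0],
    [0.05,0,0.01,0,0],
    [0.05,0,0,0,0],
    [0.016,0,0,0,0],
    [0.016,0,0,0,0],
    [0.016,0,0,0,0],
    [0.016,0,0,0,0],
  ],
)

```text
clock: 13.95
tcp_pos: [467.0, 326.5, 23.7]
tool_rot: [-1.57, -0.001, -0.43]
wrist_force: [0.7, 0.3, -0.3]
finger_gap: 20.9
```

```bash
python3 e.py w10
```

```text
13.95 [466.96315578 326.47704534  23.74598149] [-1.56978645e+00 -6.37953025e-04 -4.29697362e-01] [ 0.72471583  0.2886965  -0.32669786] 20.93334368444887
```

View pics/w10c.png

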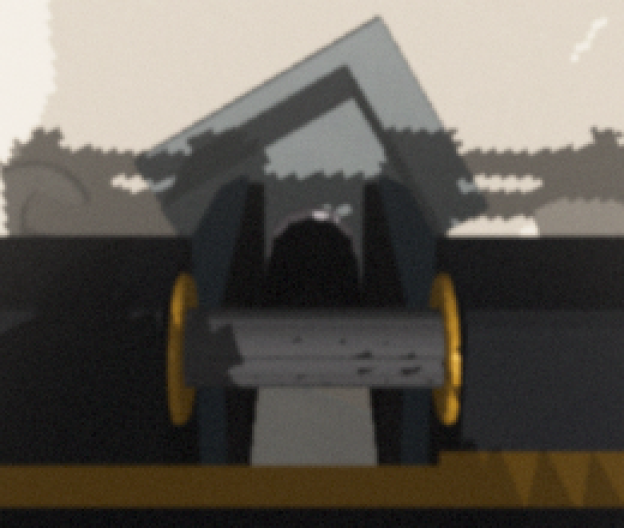

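Call:
servo_tool(
  steps=[
    [0.014,0,0,0,0],
    [0.014,0,0,0,0],
    [0.014,0,0,0,0],
    [0.014,0,-0.02,0,0],
    [0.014,0,-0.03,0,0],
    [0.014,0,-0.05,0,0],
    [0.014,0,-0.05,0,0],
    [0.014,0,-0.05,0,0],
    [0.014,0,-0.05,0,0],
    [0.014,0,-0.05,0,0],
  ],
)

```text
clock: 15.0
tcp_pos: [466.0, 325.9, 325.1]
tool_rot: [-1.571, 0.0, -0.43]
wrist_force: [0.2, 0.2, -2.3]
finger_gap: 17.4
```

```bash
python3 e.py w11
```

```text
15.0 [465.97134445 325.85731508 325.08589299] [-1.57081942e+00  5.91169359e-06 -4.29629041e-01] [ 0.20738688  0.21267148 -2.30290558] 17.40583559074763
```

View pics/w11c.png

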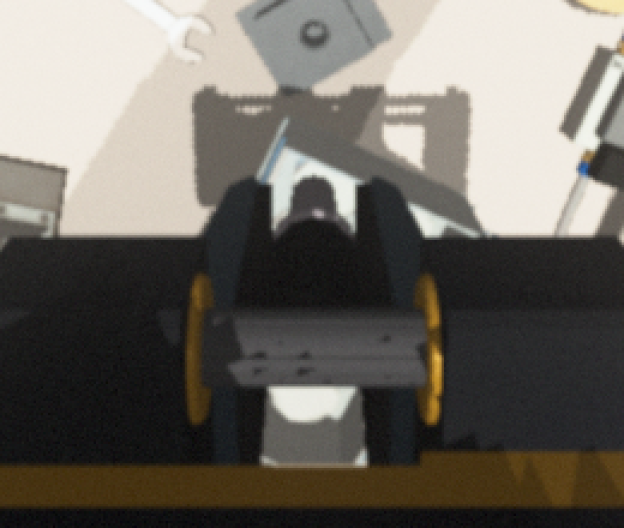

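Pin held (gap 17.4), with its tip visible at crop (315,190). Now over the lid to the bush.

Call:
servo_tool(
  steps=[
    [0.014,0.025,0,-0.037,0],
    [0.014,0.025,0,-0.037,0],
    [0.014,0.025,0,-0.037,0],
    [0.014,0.025,0,-0.037,0],
    [0.014,0.025,0,-0.037,0],
    [0.014,0.025,0,-0.037,0],
    [0.014,0.025,0,-0.037,0],
    [0.014,0.025,0,-0.037,0],
    [0.014,0,0,0,0],
    [0.014,0,0,0,0],
  ],
)

```text
clock: 16.05
tcp_pos: [524.8, -26.9, 322.5]
tool_rot: [-1.571, 0.001, -0.432]
wrist_force: [-0.5, -0.1, -2.1]
finger_gap: 17.0
```

Call:
servo_tool(
  steps=[
    [0.014,0,0.05,0,0],
    [0.014,0,0.05,0,0],
    [0.014,0,0.05,0,0],
    [0.014,0,0.04,0,0],
    [0.014,0,0.03,0,0],
    [0.014,0,0,0,0],
    [0.014,0,0,0,0],
    [0.014,0,0,0,0],
  ],
)

```text
clock: 16.85
tcp_pos: [526.3, -25.8, 104.8]
tool_rot: [-1.57, -0.002, -0.429]
wrist_force: [-0.7, -0.6, -1.2]
finger_gap: 17.3
```

```bash
python3 e.py w12; python3 -c "
import cv2
i=cv2.imread('pics/w12.png');cv2.imwrite('pics/w12d.png',cv2.resize(i[180:290,260:380],None,fx=5,fy=5,interpolation=3))"
```

```text
16.85 [526.31802088 -25.79781186 104.8334648 ] [-1.56990377 -0.0024466  -0.4289664 ] [-0.73132996 -0.6224249  -1.22137041] 17.29851094415218
```

View pics/w12d.png

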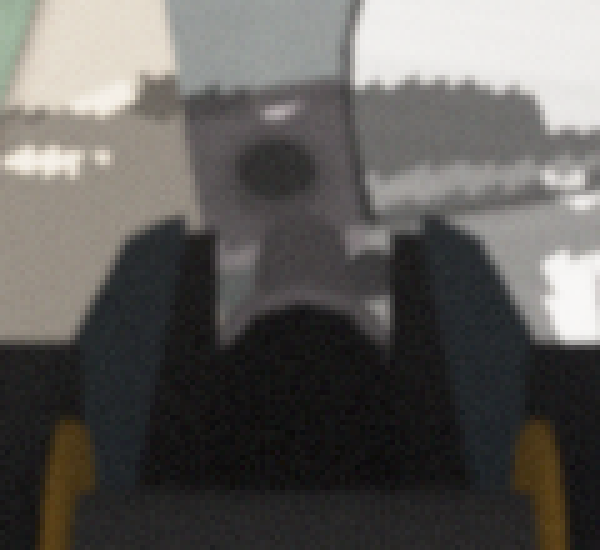

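```bash
cat >> h.py <<'E'
def tool_at(uv,y):
    "ray of wrist pixel cut with the plane tool y=const -> tool coords"
    c=manip.calibration("wrist");K=np.array(c["intrinsics"],float);T=np.array(c["T_tool_cam"])
    d=np.array([(uv[0]-K[0,2])/K[0,0],(uv[1]-K[1,2])/K[1,1],1.])
    dt=T[:3,:3]@d;return T[:3,3]+dt*(y-T[1,3])/dt[1]
E
python3 -c "
from h import *
dp=np.load('pics/w12.npy')
C=lambda u,v:(260+u/5,180+v/5)
for z in (100,105): print('hole',z,tool_at(C(277,168),z-52))
print('tip lower end?',tool_at(C(306,228),13.7),'exp px',)
T=np.array(manip.calibration('wrist')['T_tool_cam']);K=np.array(manip.calibration('wrist')['intrinsics'])
for p in [(1.7,13.7,.35),(1.7,13.7,6.35),(-4.3,13.7,.35),(7.7,13.7,.35),(-4.3,-20,.35),(7.7,-20,.35)]:
  c=T[:3,:3].T@(np.array(p)-T[:3,3]);px=K[:2,:2]@(c[:2]/c[2])+K[:2,2];print(p,((px-[260,180])*5).round())
# depths
for (u,v) in [(310,225),(310,235),(310,250),(310,270),(277,168),(230,150),(330,110)]:
  a=C(u,v);d=dp[int(round(a[1])),int(round(a[0]))];c=np.array([(a[0]-K[0,2])/K[0,0],(a[1]-K[1,2])/K[1,1],1])*d;print((u,v),(T[:3,:3]@c+T[:3,3]).round(1))
"
```

```text
hole 100 [-1.69571034 48.          0.35708962]
hole 105 [-1.76319083 53.         -1.15639027]
tip lower end? [ 2.44541988 13.7         2.73281338] exp px
(1.7, 13.7, 0.35) [300. 246.]
(1.7, 13.7, 6.35) [300. 201.]
(-4.3, 13.7, 0.35) [253. 246.]
(7.7, 13.7, 0.35) [347. 246.]
(-4.3, -20, 0.35) [246. 348.]
(7.7, -20, 0.35) [355. 348.]
(310, 225) [2.9 6.6 5.5]
(310, 235) [2.9 3.  5.5]
(310, 250) [ 2.9 -2.4  5.4]
(310, 270) [ 2.8 -9.5  5.5]
(277, 168) [-2.1 74.8 -7.8]
(230, 150) [-8.9 55.5  0.9]
(330, 110) [ 6.1 53.4  7.7]
```

Call:
servo_tool(
  steps=[
    [0.014,-0.004,0.01,-0.001,0],
    [0.014,0,0.01,0,0],
    [0.014,0,0.01,0,0],
    [0.014,0,0.002,0,0],
    [0.014,0,0,0,0],
    [0.014,0,0,0,0],
  ],
)

```text
clock: 17.5
tcp_pos: [521.1, -25.5, 71.0]
tool_rot: [-1.571, 0.0, -0.43]
wrist_force: [0.6, 0.4, -1.3]
finger_gap: 17.2
```

```bash
python3 e.py w13; python3 -c "
import cv2
i=cv2.imread('pics/w13.png');cv2.imwrite('pics/w13d.png',cv2.resize(i[190:270,275:365],None,fx=7,fy=7,interpolation=3))
from h import *
dp=np.load('pics/w13.npy');T=np.array(manip.calibration('wrist')['T_tool_cam']);K=np.array(manip.calibration('wrist')['intrinsics'])
for v in range(194,252,3):
  print(v,end=' ')
  for u in (300,306,312,318,321,324,330,336):
    d=float(dp[v,u]);c=np.array([(u-K[0,2])/K[0,0],(v-K[1,2])/K[1,1],1])*d;print(u,(T[:3,:3]@c+T[:3,3]).round(1),end=' ')
  print()
"
```

```text
17.5 [521.13854573 -25.48320795  70.95309895] [-1.57079794e+00  2.97202972e-05 -4.29721561e-01] [ 0.59020438  0.37402214 -1.33969767] 17.212635826368118
194 300 [-11.9  32.8  18.8] 306 [-7.9 33.5 18.7] 312 [-3.8 34.9 18.4] 318 [ 0.3 33.7 18.6] 321 [ 2.4 33.9 18.6] 324 [ 4.4 34.3 18.5] 330 [ 8.5 33.7 18.6] 336 [12.6 34.2 18.5] 
197 300 [-12.   34.2  16.4] 306 [-7.9 33.2 16.7] 312 [-3.8 35.  16.2] 318 [ 0.3 34.2 16.4] 321 [ 2.4 34.2 16.4] 324 [ 4.4 33.8 16.5] 330 [ 8.5 34.6 16.3] 336 [12.7 34.5 16.3] 
200 300 [-12.   34.2  14.3] 306 [-7.9 33.5 14.5] 312 [-3.8 31.9 14.9] 318 [ 0.3 34.2 14.3] 321 [ 2.4 33.2 14.6] 324 [ 4.4 33.2 14.5] 330 [ 8.6 34.8 14.1] 336 [12.7 35.2 14. ] 
203 300 [-12.1  33.9  12.2] 306 [-8.  34.3 12.1] 312 [-3.8 33.4 12.4] 318 [ 0.3 35.1 11.9] 321 [ 2.4 33.8 12.3] 324 [ 4.4 34.6 12. ] 330 [ 8.6 34.4 12.1] 336 [12.7 34.  12.2] 
206 300 [-12.2  35.    9.8] 306 [-8.  34.  10.1] 312 [-3.9 35.   9.8] 318 [ 0.3 34.9  9.8] 321 [ 2.4 33.3 10.3] 324 [ 4.4 32.6 10.5] 330 [ 8.4 29.3 11.4] 336 [12.4 26.8 12.1] 
209 300 [-14.4  72.3  -3.1] 306 [-7.9 30.7  8.9] 312 [-3.7 28.2  9.
[... 1958 characters left out ...]
 -31.2   9.2] 321 [  2.2 -32.8   9.8] 324 [  3.7 -29.6   8.5] 330 [  7.  -25.4   6.9] 336 [ 12.3  19.3 -10.6] 
245 300 [ -7.1 -55.7  17.4] 306 [ -5.8 -25.1   5.1] 312 [ -2.4 -33.4   8.4] 318 [  0.7 -35.2   9.1] 321 [  2.2 -36.7   9.8] 324 [  3.7 -33.1   8.3] 330 [  6.7 -33.7   8.5] 336 [ 10.2 -24.3   4.8] 
248 300 [ -6.8 -60.1  17.8] 306 [ -5.5 -31.6   6. ] 312 [ -2.3 -38.4   8.8] 318 [  0.7 -38.9   9. ] 321 [  2.2 -40.6   9.7] 324 [  3.6 -38.1   8.7] 330 [  6.6 -37.6   8.5] 336 [ 10.  -29.8   5.3] 
251 300 [ -6.9 -60.1  16.4] 306 [ -5.4 -34.2   5.5] 312 [ -2.2 -41.6   8.6] 318 [  0.7 -41.3   8.5] 321 [  2.1 -45.3  10.1] 324 [  3.6 -40.7   8.2] 330 [  6.5 -41.8   8.7] 336 [  9.8 -33.7   5.3]
```

View pics/w13d.png

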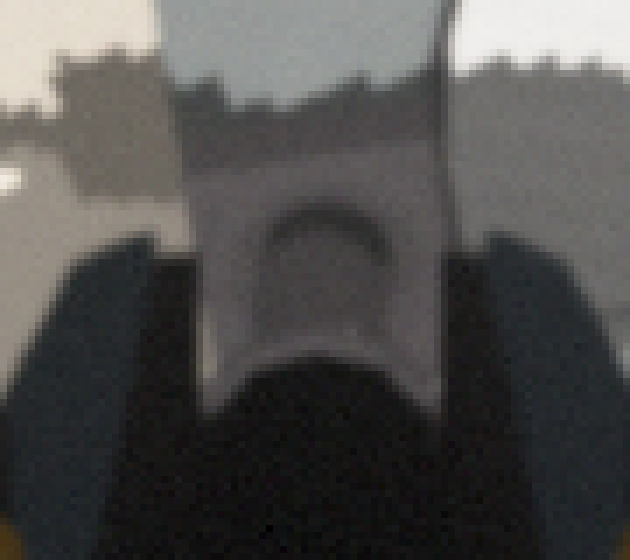

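```bash
python3 -c "
from h import *
C=lambda u,v:(275+u/7,190+v/7)
for uv in [(327,205),(264,240),(390,240)]: print('hole',tool_at(C(*uv),20.2))
for uv in [(252,290),(388,290)]: print('shank',tool_at(C(*uv),0))
for uv in [(210,400),(440,400)]: print('jaw',tool_at(C(*uv),-30))
im=cv2.imread('pics/w13.png')[190:270,275:365]
g=cv2.cvtColor(im,6).astype(float)
g=cv2.createCLAHE(4,(4,4)).apply(g.astype(np.uint8))
cv2.imwrite('pics/w13e.png',cv2.resize(g,None,fx=7,fy=7,interpolation=2))
"
```

```text
hole [ 2.80401353 20.2         4.88229459]
hole [-3.10987666 20.2         1.43300978]
hole [ 8.72735079 20.2         1.43265309]
shank [-3.72698251e+00  2.84217094e-14  3.70217624e+00]
shank [7.94311134 0.         3.70161145]
jaw [ -6.07912443 -30.           5.85662801]
jaw [ 10.90774522 -30.           5.85511086]
```

View pics/w13e.png

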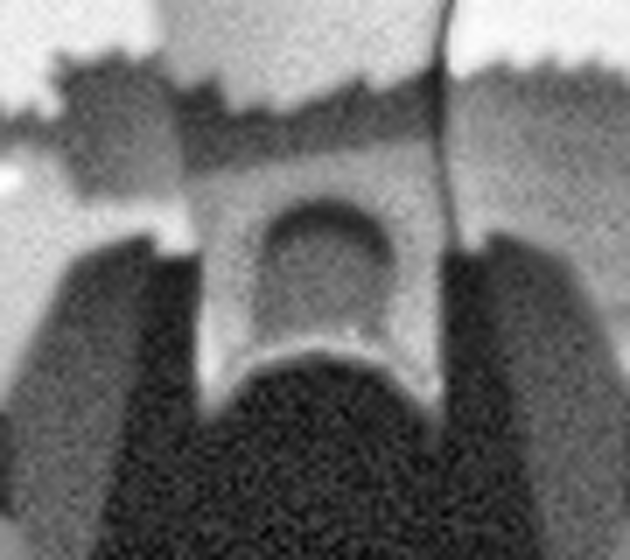

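Hole centre in tool axes is about (2.9, -2.0) and the pin axis about (2.2, -0.5). I'll correct and ease down in small steps while watching the force.

Call:
servo_tool(
  steps=[
    [0.014,0.0007,0.002,-0.0015,0],
    [0.014,0,0.002,0,0],
    [0.014,0,0,0,0],
    [0.014,0,0,0,0],
  ],
)

```text
clock: 17.95
tcp_pos: [521.0, -27.1, 66.9]
tool_rot: [-1.571, 0.0, -0.43]
wrist_force: [-1.1, -0.2, -1.5]
finger_gap: 17.1
```

```bash
cat > f.py <<'E'
from h import *
import sys
n=sys.argv[1]
st,im,dp=save("wrist",n)
print(st["clock"],st["tcp_pos"].round(1),st["wrist_force"].round(1),round(st["finger_gap"],1))
g=cv2.createCLAHE(3,(4,4)).apply(cv2.cvtColor(im[190:270,275:365],cv2.COLOR_RGB2GRAY))
cv2.imwrite('pics/%se.png'%n,cv2.resize(g,None,fx=7,fy=7,interpolation=2))
E
python3 f.py w14
```

```text
17.95 [521.  -27.1  66.9] [-1.1 -0.2 -1.5] 17.1
```

View pics/w14e.png

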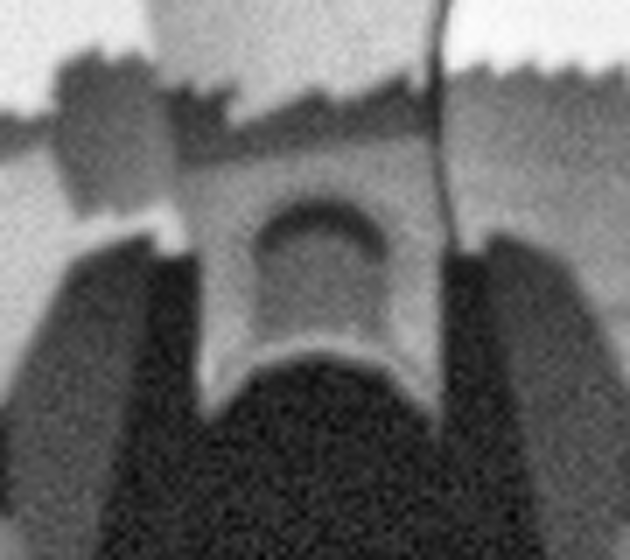

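```bash
python3 -c "
from h import *
C=lambda u,v:(275+u/7,190+v/7)
for v in (196,200,205): print('holeback',tool_at(C(321,v),16.2).round(2))
print('blockback',tool_at(C(310,152),16.2).round(2))
dp=np.load('pics/w14.npy');T=np.array(manip.calibration('wrist')['T_tool_cam']);K=np.array(manip.calibration('wrist')['intrinsics'])
def pt(u,v):
  d=float(dp[v,u]);c=np.array([(u-K[0,2])/K[0,0],(v-K[1,2])/K[1,1],1])*d;return T[:3,:3]@c+T[:3,3]
A=np.array([pt(u,v) for u in range(319,324) for v in range(225,235)]);print(np.median(A,0),A[:,2].std())
B=np.array([pt(u,v) for u in list(range(306,309))+list(range(333,336)) for v in range(214,232)]);print(np.median(B,0))
"
```

```text
holeback [ 2.23 16.2   7.03]
holeback [ 2.23 16.2   6.65]
holeback [ 2.23 16.2   6.16]
blockback [ 1.22 16.2  11.24]
[ 2.27170678 -2.37150576  5.83550914] 0.2888167150648846
[ 1.99776344 16.0503473   4.15109376]
```

Hole (2.2, -0.3) and pin axis (2.3, -0.2) now agree. Lowering.

Call:
servo_tool(
  steps=[
    [0.014,0,0.0015,0,0],
    [0.014,0,0.0015,0,0],
    [0.014,0,0.001,0,0],
    [0.014,0,0.001,0,0],
    [0.014,0,0,0,0],
  ],
)

```text
clock: 18.5
tcp_pos: [520.9, -27.1, 61.8]
tool_rot: [-1.571, 0.0, -0.43]
wrist_force: [0.8, -0.0, -2.0]
finger_gap: 17.7
```

```bash
python3 f.py w15
```

```text
18.5 [520.9 -27.1  61.8] [ 0.8 -0.  -2. ] 17.7
```

View pics/w15e.png

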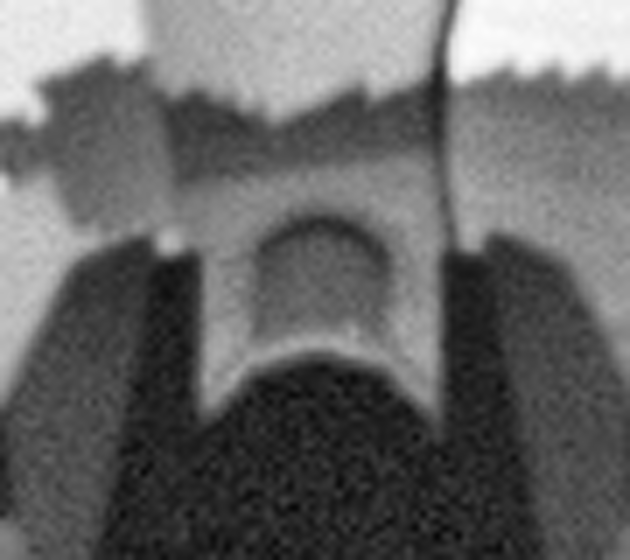

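Call:
servo_tool(
  steps=[
    [0.014,0,0.001,0,0],
    [0.014,0,0.001,0,0],
    [0.014,0,0.001,0,0],
    [0.014,0,0.001,0,0],
    [0.014,0,0,0,0],
  ],
)

```text
clock: 19.05
tcp_pos: [520.9, -27.1, 57.8]
tool_rot: [-1.571, 0.0, -0.43]
wrist_force: [0.4, 0.5, -1.7]
finger_gap: 17.3
```

```bash
python3 f.py w16
```

```text
19.05 [520.9 -27.1  57.8] [ 0.4  0.5 -1.7] 17.3
```

View pics/w16e.png

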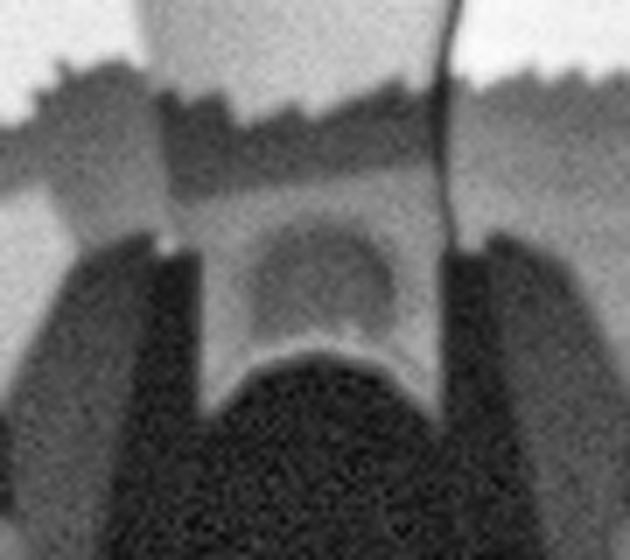

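The pin fills the hole with no force. Sinking further, checking the force, then releasing just above the ring.

Call:
servo_tool(
  steps=[
    [0.014,0,0.0015,0,0],
    [0.014,0,0.0015,0,0],
    [0.014,0,0.0015,0,0],
    [0.014,0,0,0,0],
  ],
)

```text
clock: 19.5
tcp_pos: [520.9, -27.1, 53.2]
tool_rot: [-1.571, 0.0, -0.43]
wrist_force: [-0.1, 0.1, -1.5]
finger_gap: 17.7
```

Call:
servo_tool(
  steps=[
    [0.014,0,0.0015,0,0],
    [0.014,0,0.0015,0,0],
    [0.014,0,0.001,0,0],
    [0.014,0,0,0,0],
  ],
)

```text
clock: 19.9
tcp_pos: [520.9, -27.1, 49.3]
tool_rot: [-1.571, 0.0, -0.43]
wrist_force: [0.3, 0.7, -1.3]
finger_gap: 17.5
```

```bash
python3 f.py w17
```

```text
19.9 [520.9 -27.1  49.3] [ 0.3  0.7 -1.3] 17.5
```

View pics/w17e.png

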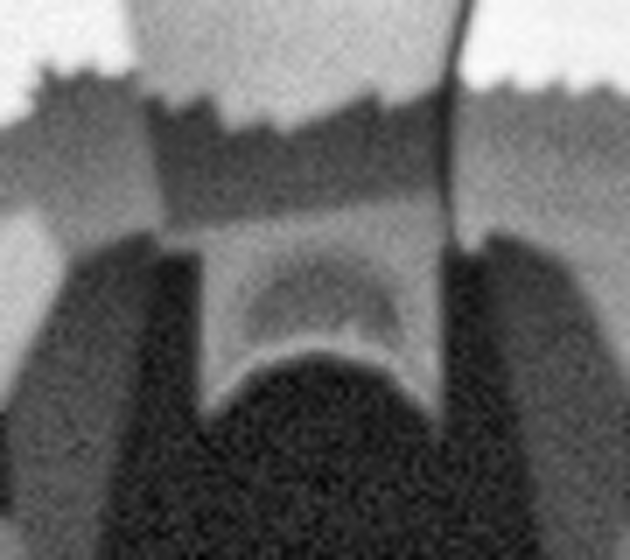

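Call:
servo_tool(
  steps=[
    [0.03,0,0,0,0],
    [0.032,0,0,0,0],
    [0.032,0,0,0,0],
    [0.032,0,0,0,0],
    [0.032,0,-0.03,0,0],
    [0.032,0,-0.05,0,0],
    [0.032,0,-0.05,0,0],
    [0.032,0,-0.05,0.0,0],
    [0.032,0,0,0,0],
    [0.032,0,0,0,0],
  ],
)

```text
clock: 20.95
tcp_pos: [521.5, -27.2, 230.6]
tool_rot: [-1.57, -0.002, -0.43]
wrist_force: [0.2, 0.1, -0.8]
finger_gap: 32.3
```

```bash
python3 e.py w18;
```

```text
20.95 [521.54880644 -27.15351299 230.60151817] [-1.56994441 -0.00245058 -0.42967606] [ 0.16280874  0.05029745 -0.84302392] 32.30493218168926
```

View pics/w18.png

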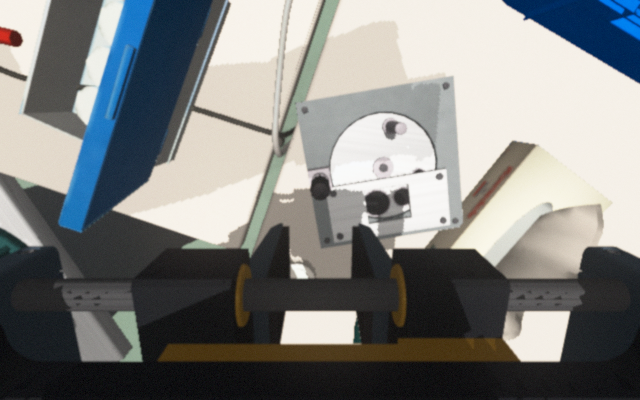

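```bash
cat > g.py <<'E'
from h import *
import sys
def pinmax(dp,st,uv0,r=14):
    m=[]
    for v in range(uv0[1]-r,uv0[1]+r):
        for u in range(uv0[0]-r,uv0[0]+r):
            if dp[v,u]>0: m.append(pix2world('wrist',(u,v),depth=float(dp[v,u]),pose=st))
    m=np.array(m); t=m[m[:,2]>np.percentile(m[:,2],97)-6]
    return np.percentile(m[:,2],97),t.mean(0)
if __name__=="__main__":
    st=dict(tcp_pos=np.array([521.549,-27.154,230.60]),tool_rot=[-1.5699,-0.00245,-0.42968])
    dp=np.load('pics/w18.npy');print(pinmax(dp,st,(319,186)))
    im=cv2.imread('pics/w18.png');cv2.imwrite('pics/w18z.png',cv2.resize(im[70:260,290:470],None,fx=3.1,fy=3.1,interpolation=2))
E
python3 g.py
```

```text
(np.float64(107.63754414882756), array([523.66560096, -27.28420203, 106.27949588]))
```

View pics/w18z.png

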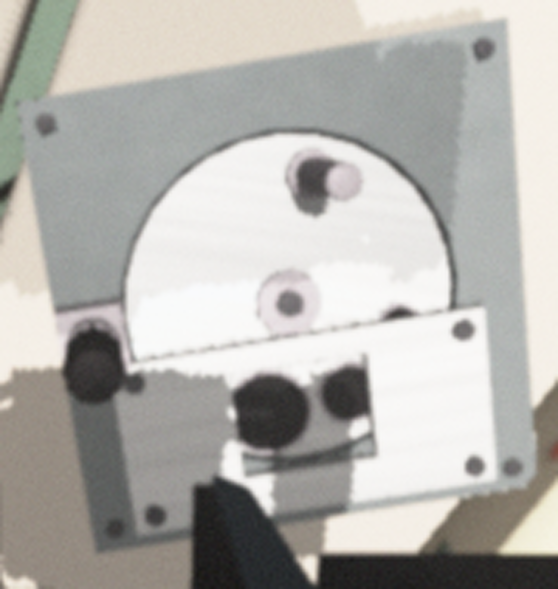

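Pin stands on the ring (top at z=107.6, so tip ≈30), wheel still at about -0.29. Moving the open jaws over the post again.

Call:
servo_tool(
  steps=[
    [0.032,0.0385,0,0.028,0],
    [0.032,0.0385,0,0.0285,0],
    [0.032,0,0,0,7],
    [0.032,0,0.05,0,0],
    [0.032,0,0.05,0,0],
    [0.032,0,0,0,0],
    [0.032,0,0,0,0],
  ],
)

```text
clock: 21.7
tcp_pos: [613.7, -7.8, 128.8]
tool_rot: [-1.572, 0.003, -0.552]
wrist_force: [0.4, 0.4, 0.8]
finger_gap: 31.9
```

```bash
python3 e.py w19
```

```text
21.7 [613.73518909  -7.77623438 128.76260212] [-1.57232958  0.00282085 -0.55186045] [0.41012295 0.3939303  0.78994494] 31.917239951573368
```

View pics/w19c.png

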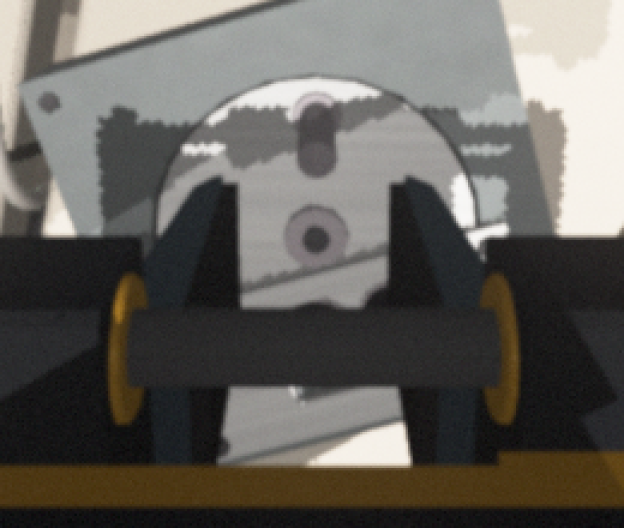

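Call:
servo_tool(
  steps=[
    [0.032,0,0.05,0,0],
    [0.032,0,0.047,0,0],
    [0.016,0,0,0,0],
    [0.016,0,0,0,0],
    [0.016,-0.002,0,0,-2],
    [0.016,-0.002,0,0,-2],
    [0.016,0,0,0,0],
  ],
)

```text
clock: 22.45
tcp_pos: [613.5, -5.8, 36.4]
tool_rot: [-1.569, -0.005, -0.481]
wrist_force: [-0.5, -0.2, 0.4]
finger_gap: 16.2
```

```bash
cat > k.py <<'E'
from h import *
import sys
n=sys.argv[1]
st,im,dp=save("side",n)
print(st["clock"],st["tcp_pos"].round(1),st["wrist_force"].round(1))
cv2.imwrite('pics/%sc.png'%n,cv2.resize(im[150:240,200:330,::-1],None,fx=5,fy=5,interpolation=2))
h=[(w2pix('side',(523.7,-27.5,z))[0].round(1)) for z in (94,108)]
print(h)
E
python3 k.py s20; python3 e.py w20
```

```text
22.45 [613.5  -5.8  36.4] [-0.5 -0.2  0.4]
[array([279.2, 173.1]), array([278.9, 169.1])]
22.5 [613.40282083  -5.88462205  35.88693184] [-1.56881148 -0.00430217 -0.48270851] [ 1.69874383 -0.90866624  1.44948226] 16.097373261373942
```

View pics/s20c.png

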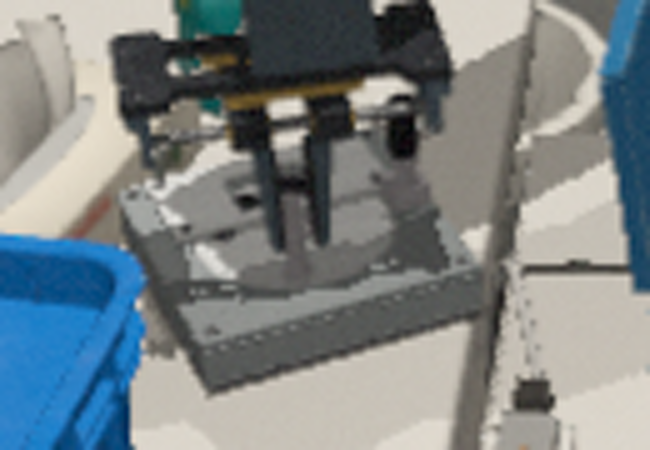

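View pics/w20c.png

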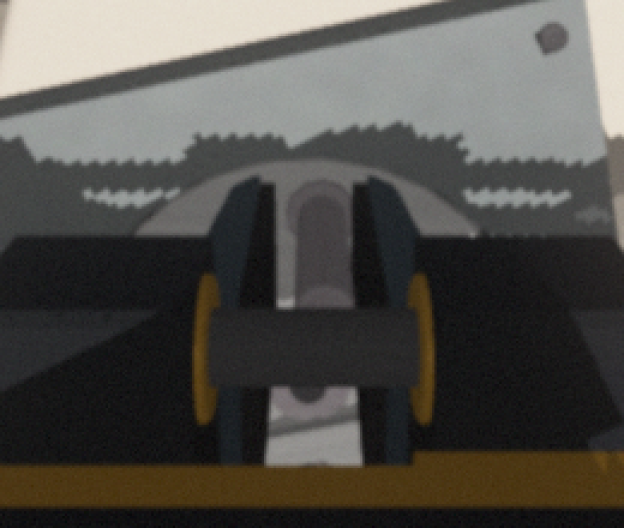

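```bash
cat > k.py <<'E'
from h import *
import sys
n=sys.argv[1]
st,im,dp=save("side",n)
print(st["clock"],st["tcp_pos"].round(1),st["wrist_force"].round(1))
c=im[150:240,200:330,::-1]
cv2.imwrite('pics/%sc.png'%n,cv2.resize(c[10:60,50:110],None,fx=8,fy=8,interpolation=2))
g=im[:,:,:].max(2)[164:196,276:286]
print("row mean dark:",[(164+i,int(x)) for i,x in enumerate(g[:,3:6].mean(1))])
E
python3 k.py s21
```

```text
22.55 [613.3  -5.9  35.4] [ 3.6 -0.9  1.7]
row mean dark: [(164, 34), (165, 77), (166, 150), (167, 188), (168, 167), (169, 25), (170, 45), (171, 96), (172, 88), (173, 41), (174, 17), (175, 13), (176, 18), (177, 16), (178, 21), (179, 18), (180, 20), (181, 37), (182, 81), (183, 90), (184, 90), (185, 88), (186, 87), (187, 93), (188, 91), (189, 93), (190, 92), (191, 91), (192, 77), (193, 78), (194, 79), (195, 75)]
```

Call:
servo_tool(
  steps=[
    [0.016,-0.001,0,0,-1.2],
    [0.016,-0.001,0,0,-1.2],
    [0.016,-0.001,0,0,-1.2],
    [0.016,0,0,0,0],
  ],
)

```text
clock: 23.0
tcp_pos: [610.8, -4.7, 34.2]
tool_rot: [-1.569, -0.004, -0.419]
wrist_force: [6.2, -2.9, 4.7]
finger_gap: 16.0
```

```bash
python3 k.py s22
```

```text
23.0 [610.8  -4.7  34.2] [ 6.2 -2.9  4.7]
row mean dark: [(164, 85), (165, 178), (166, 218), (167, 214), (168, 186), (169, 128), (170, 99), (171, 135), (172, 68), (173, 32), (174, 19), (175, 16), (176, 15), (177, 13), (178, 16), (179, 20), (180, 16), (181, 23), (182, 48), (183, 92), (184, 88), (185, 93), (186, 87), (187, 90), (188, 92), (189, 92), (190, 94), (191, 88), (192, 77), (193, 72), (194, 73), (195, 72)]
```

View pics/s22c.png

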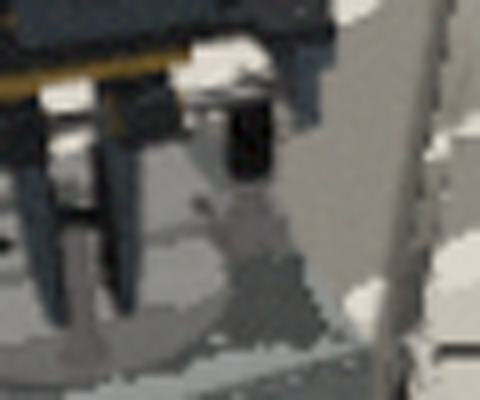

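Wheel is turning (about 7 N on the post, as expected) and the handle bottom is at row 182. Now the search in small increments.

Call:
servo_tool(
  steps=[
    [0.016,-0.0007,0,0,-0.8],
    [0.016,-0.0007,0,0,-0.8],
    [0.016,0,0,0,0],
  ],
)

```text
clock: 23.35
tcp_pos: [609.6, -4.2, 34.2]
tool_rot: [-1.569, -0.004, -0.391]
wrist_force: [6.3, -1.8, 4.3]
finger_gap: 16.2
```

```bash
python3 k.py s23
```

```text
23.35 [609.6  -4.2  34.2] [ 6.3 -1.8  4.3]
row mean dark: [(164, 119), (165, 216), (166, 218), (167, 214), (168, 185), (169, 129), (170, 107), (171, 109), (172, 56), (173, 19), (174, 13), (175, 12), (176, 20), (177, 17), (178, 12), (179, 18), (180, 20), (181, 20), (182, 49), (183, 91), (184, 90), (185, 91), (186, 88), (187, 92), (188, 93), (189, 90), (190, 93), (191, 88), (192, 76), (193, 71), (194, 72), (195, 73)]
```

Call:
servo_tool(
  steps=[
    [0.016,-0.0007,0,0,-0.8],
    [0.016,-0.0007,0,0,-0.8],
    [0.016,0,0,0,0],
  ],
)

```text
clock: 23.7
tcp_pos: [608.3, -3.6, 34.2]
tool_rot: [-1.569, -0.004, -0.363]
wrist_force: [6.0, -1.7, 4.7]
finger_gap: 15.8
```

```bash
python3 k.py s24; python3 e.py w24
```

```text
23.7 [608.3  -3.6  34.2] [ 6.  -1.7  4.7]
row mean dark: [(164, 152), (165, 217), (166, 218), (167, 214), (168, 187), (169, 144), (170, 113), (171, 96), (172, 48), (173, 19), (174, 18), (175, 16), (176, 23), (177, 15), (178, 16), (179, 17), (180, 18), (181, 23), (182, 49), (183, 90), (184, 90), (185, 89), (186, 88), (187, 93), (188, 93), (189, 92), (190, 92), (191, 91), (192, 76), (193, 74), (194, 73), (195, 74)]
23.75 [608.28061718  -3.6115789   34.15060697] [-1.56949089 -0.00435931 -0.36332865] [ 6.55716398 -2.22617944  5.3374683 ] 16.033417247083165
```

View pics/s24c.png

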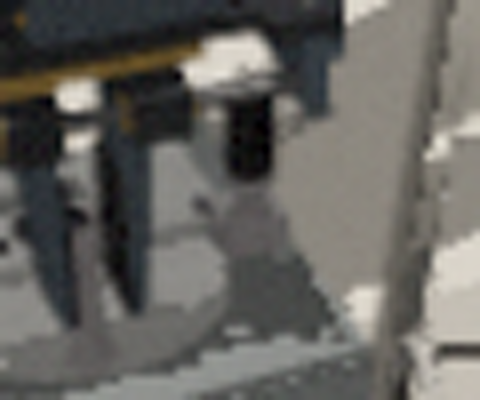

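View pics/w24c.png

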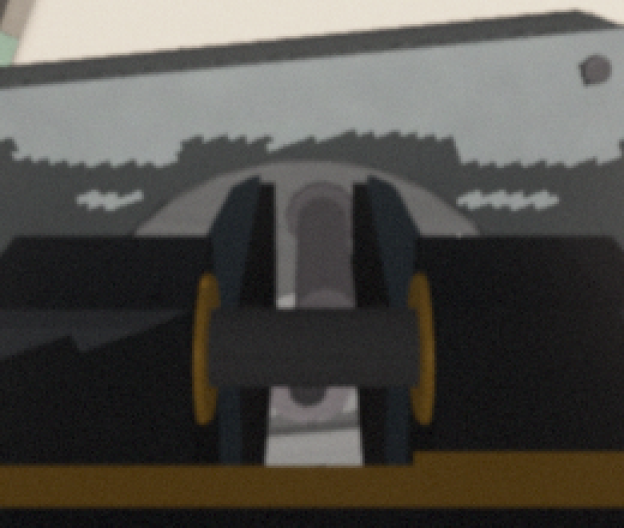

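Call:
servo_tool(
  steps=[
    [0.016,-0.0007,0,0,-0.8],
    [0.016,-0.0007,0,0,-0.8],
    [0.016,0,0,0,0],
  ],
)

```text
clock: 24.1
tcp_pos: [607.0, -3.1, 34.1]
tool_rot: [-1.57, -0.004, -0.335]
wrist_force: [6.4, -1.4, 4.0]
finger_gap: 16.1
```

```bash
sed -i 's/^print("row.*/a=g[:,3:6].mean(1); print("bottom dark row",max(164+i for i in range(32) if a[i]<55 and i>8))/' k.py; python3 k.py s25
```

```text
24.1 [607.   -3.1  34.1] [ 6.4 -1.4  4. ]
bottom dark row 182
```

Call:
servo_tool(
  steps=[
    [0.016,-0.0007,0,0,-0.8],
    [0.016,-0.0007,0,0,-0.8],
    [0.016,0,0,0,0],
  ],
)

```text
clock: 24.45
tcp_pos: [605.7, -2.6, 34.1]
tool_rot: [-1.57, -0.004, -0.307]
wrist_force: [7.5, -1.1, 5.2]
finger_gap: 15.9
```

```bash
python3 k.py s26
```

```text
24.45 [605.7  -2.6  34.1] [ 7.5 -1.1  5.2]
bottom dark row 182
```

Call:
servo_tool(
  steps=[
    [0.016,-0.0007,0,0,-0.8],
    [0.016,-0.0007,0,0,-0.8],
    [0.016,0,0,0,0],
  ],
)

```text
clock: 24.8
tcp_pos: [604.4, -2.2, 34.2]
tool_rot: [-1.57, -0.005, -0.279]
wrist_force: [6.8, -0.9, 5.6]
finger_gap: 16.6
```

```bash
python3 k.py s27
```

```text
24.8 [604.4  -2.2  34.2] [ 6.8 -0.9  5.6]
bottom dark row 182
```

Call:
servo_tool(
  steps=[
    [0.016,-0.0007,0,0,-0.8],
    [0.016,-0.0007,0,0,-0.8],
    [0.016,0,0,0,0],
  ],
)

```text
clock: 25.15
tcp_pos: [602.9, -1.7, 34.1]
tool_rot: [-1.57, -0.004, -0.251]
wrist_force: [6.9, 0.4, 4.7]
finger_gap: 15.9
```

```bash
python3 k.py s28
```

```text
25.15 [602.9  -1.7  34.1] [6.9 0.4 4.7]
bottom dark row 182
```

Call:
servo_tool(
  steps=[
    [0.016,-0.0007,0,0,-0.8],
    [0.016,-0.0007,0,0,-0.8],
    [0.016,0,0,0,0],
  ],
)

```text
clock: 25.5
tcp_pos: [601.4, -1.3, 34.0]
tool_rot: [-1.57, -0.004, -0.223]
wrist_force: [5.7, 0.2, 4.0]
finger_gap: 15.9
```

```bash
python3 k.py s29;python3 e.py w29
```

```text
25.5 [601.4  -1.3  34. ] [5.7 0.2 4. ]
bottom dark row 182
25.55 [601.43308109  -1.34171354  34.03305477] [-1.56991942 -0.00415238 -0.22376786] [6.00694445 0.93693718 4.38651491] 16.021340294883814
```

View pics/s29c.png

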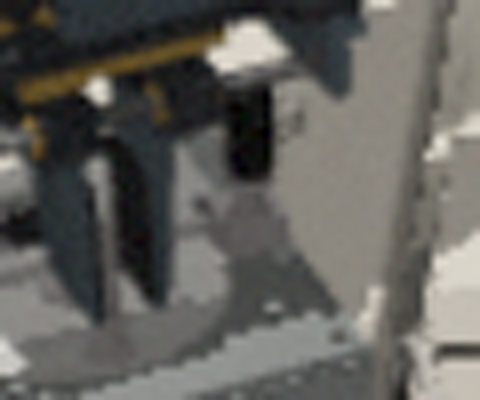

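View pics/w29c.png

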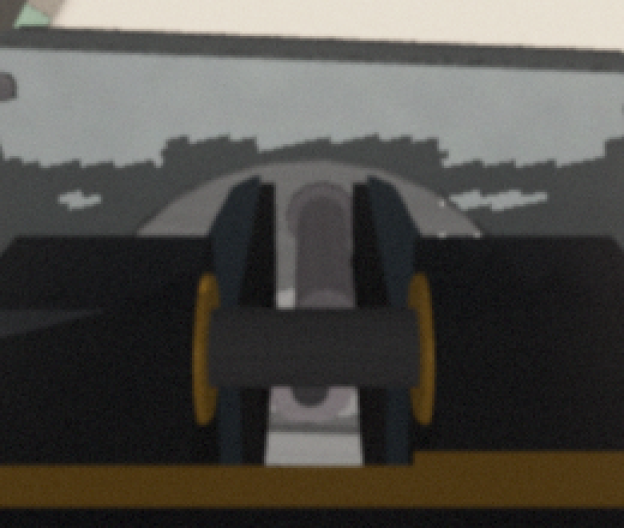

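Now at θ≈-0.01 with no drop on the negative side. Carrying on to the positive side.

Call:
servo_tool(
  steps=[
    [0.016,-0.0007,0,0,-0.8],
    [0.016,-0.0007,0,0,-0.8],
    [0.016,0,0,0,0],
  ],
)

```text
clock: 25.9
tcp_pos: [600.0, -1.0, 34.0]
tool_rot: [-1.57, -0.004, -0.195]
wrist_force: [5.4, -0.2, 4.3]
finger_gap: 16.4
```

```bash
python3 k.py s30
```

```text
25.9 [600.  -1.  34.] [ 5.4 -0.2  4.3]
bottom dark row 182
```

Call:
servo_tool(
  steps=[
    [0.016,-0.0007,0,0,-0.8],
    [0.016,-0.0007,0,0,-0.8],
    [0.016,0,0,0,0],
  ],
)

```text
clock: 26.25
tcp_pos: [598.4, -0.7, 33.9]
tool_rot: [-1.57, -0.004, -0.168]
wrist_force: [5.0, 1.6, 5.3]
finger_gap: 16.1
```

```bash
python3 k.py s31
```

```text
26.25 [598.4  -0.7  33.9] [5.  1.6 5.3]
bottom dark row 185
```

Call:
servo_tool(
  steps=[
    [0.016,-0.0007,0,0,-0.8],
    [0.016,-0.0005,0,0,-0.5],
    [0.016,0,0,0,0],
  ],
)

```text
clock: 26.6
tcp_pos: [597.3, -0.5, 33.9]
tool_rot: [-1.57, -0.004, -0.145]
wrist_force: [6.7, 1.8, 4.2]
finger_gap: 15.9
```

```bash
python3 k.py s32
```

```text
26.6 [ 5.973e+02 -5.000e-01  3.390e+01] [6.7 1.8 4.2]
bottom dark row 185
```

The handle dropped 3 px at s31. The last 1.2 mm stayed within the play, with force unchanged at 7 N. Stopping to check.

View pics/s32c.png

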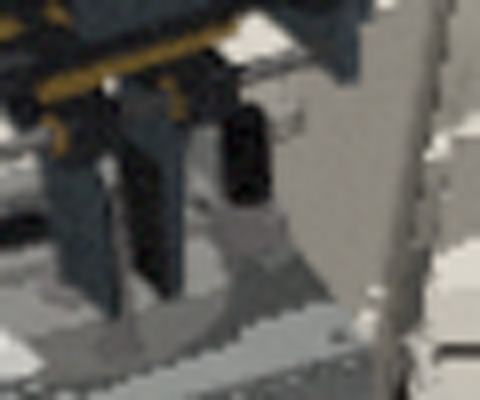

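Call:
servo_tool(
  steps=[
    [0.016,0.001,0,0,0],
    [0.03,0.001,0,0,0],
    [0.03,0,0,0,0],
    [0.03,0,0,0,0],
    [0.03,0,-0.03,0,0],
    [0.03,0,-0.05,0,0],
    [0.03,0,-0.05,0,0],
    [0.03,0,-0.05,0,0],
    [0.03,0,-0.02,0,0],
    [0.03,0,0,0,0],
  ],
)

```text
clock: 27.65
tcp_pos: [598.7, -0.9, 235.9]
tool_rot: [-1.57, -0.005, -0.145]
wrist_force: [0.3, -0.0, -0.1]
finger_gap: 29.8
```

```bash
python3 b.py w33; python3 k.py s33; python3 -c "
import cv2
i=cv2.imread('pics/w33.png')
cv2.imwrite('pics/w33c.png',cv2.resize(i[90:320,160:430],None,fx=2.5,fy=2.5,interpolation=2))"
```

```text
27.65 [598.72912274  -0.86217774 235.9470365 ] [-1.57023538 -0.00508195 -0.14517032] [-0.04  0.16  1.91  0.    1.06  0.1 ]
unit [321.4 203.7] 0.64 [597.3 -44.9   0. ]
window [315.1 250.6] 0.73 [582.8 -89.6  43.5]
window [252.6 214.2] 0.24 [517.7 -34.   43.5]
post [317.8 181.1] 0.88 [599.   -2.2  63.5]
post [257.4 202.2] 0.69 [530.3 -15.8  63.5]
bush [254.9 214.9] 0.94 [522.1 -32.8  52. ]
wheel [315.4 206.5] 0.76 [590.9 -37.5  36. ]
28.0 [596.6  -0.8 231. ] [-0.  -1.1 -0.6]
bottom dark row 185
```

View pics/w33c.png

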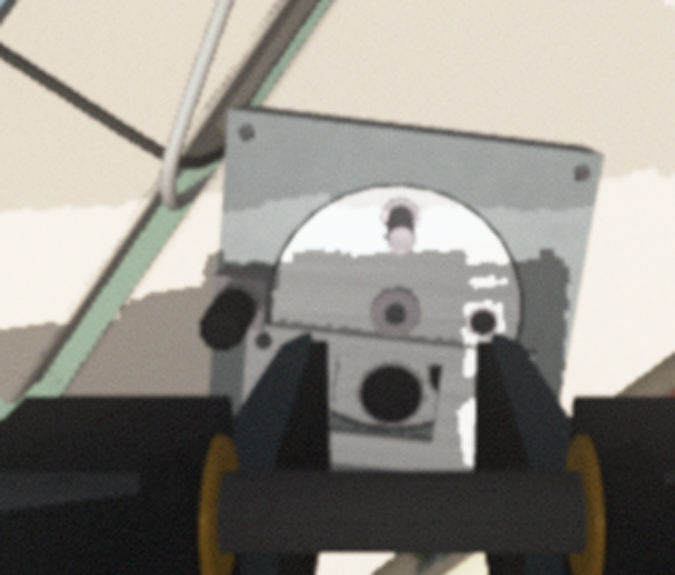

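View pics/s33c.png

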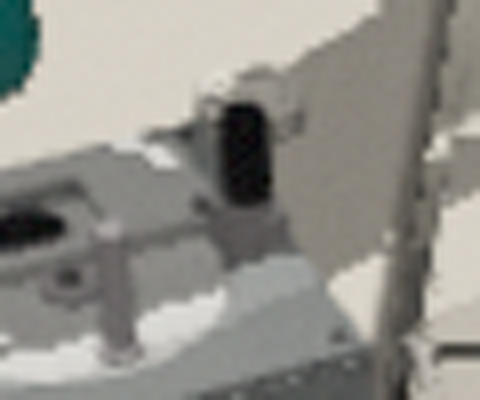

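```bash
python3 -c "
from h import *
from g import pinmax
st=dict(tcp_pos=np.array([598.0,-0.9,233.0]),tool_rot=[-1.57,-0.003,-0.145])
dp=np.load('pics/w33.npy')
px=(int(160+228/2.5),int(90+318/2.5))
print(px,pinmax(dp,st,px))
# flat reference: housing plate 38, cover 43.5
for (u,v) in [(300,140),(450,410),(560,200)]:
  a=(int(160+u/2.5),int(90+v/2.5));print(pix2world('wrist',a,depth=float(dp[a[1],a[0]]),pose=st).round(1))
P=lambda u,v,z: pix2world('wrist',(160+u/2.5,90+v/2.5),z=z,pose=st)
a,b=P(228,107,38),P(603,150,38);yu=(b-a)/np.linalg.norm(b-a);xu=np.array([yu[1],-yu[0],0]);o=(a+b)/2+85*xu
print(o,np.degrees(np.arctan2(xu[1],xu[0])))
for n,p in [('open',P(391,392,36)),('posttop',P(401,238,91)),('win',P(386,403,43.5))]:
  d=p-o;print(n,(d@xu).round(1),(d@yu).round(1),np.arctan2(d@yu,d@xu).round(3))
# pin axis from depth: handle top / collar
m=[]
for v in range(px[1]-16,px[1]+20):
  for u in range(px[0]-16,px[0]+16):
    p=pix2world('wrist',(u,v),depth=float(dp[v,u]),pose=st)
    if 46<p[2]<110 and np.hypot(p[0]-523.7,p[1]+27.5)<18: m.append(p)
m=np.array(m)
for lo,hi in [(46,54),(54,60),(60,70),(70,80),(80,88),(88,100),(100,110)]:
  s=m[(m[:,2]>=lo)&(m[:,2]<hi)]
  if len(s): print(lo,hi,len(s),s.mean(0).round(1))
print(manip.observe()['tcp_pos'],manip.observe()['clock'])
"
```

```text
(251, 217) (np.float64(90.90790504143499), array([522.67711672, -26.86664863,  89.50998395]))
[560.9  38.4  34.3]
[610.6 -98.6  39.6]
[674.   -5.9  33.1]
[591.79355049 -46.08494203  38.        ] -104.77664348352064
open 41.4 2.5 0.06
posttop -46.4 -2.9 -3.08
win 44.2 0.4 0.01
46 54 184 [526.4 -24.5  48.8]
54 60 21 [526.6 -22.8  57.2]
60 70 52 [526.3 -22.4  64.5]
70 80 61 [526.6 -22.6  75.1]
80 88 63 [525.7 -23.3  84.6]
88 100 219 [522.3 -27.4  90. ]
[596.73290554  -0.78577815 231.29996656] 28.05
```

```bash
python3 -c "
from h import *
st,im,dp=save('wrist','w34');print(st['tcp_pos'],st['wrist_force'])
Z=np.zeros((400,640))
pts=np.array([[pix2world('wrist',(u,v),depth=float(dp[v,u]),pose=st) for u in range(225,290)] for v in range(190,250)])
top=pts.reshape(-1,3); t=top[(top[:,2]>84)&(np.hypot(top[:,0]-523,top[:,1]+27)<14)];print('pin top z',np.percentile(t[:,2],[50,90]),t.mean(0))
pl=[pix2world('wrist',(u,v),depth=float(dp[v,u]),pose=st)[2] for u in range(270,300) for v in range(140,155)];print('plate z',np.median(pl))
cv2.imwrite('pics/w34c.png',cv2.resize(im[180:250,220:310,::-1],None,fx=7,fy=7,interpolation=2))
for c,n in [('top','tube'),('top','tape'),('top','cap')]:
  if n=='tube': save('top','t34')
  print(n,[(np.round(d['at'],1),round(d['p'],2)) for d in manip.pinpoint(c,n)[:1]])
"
```

```text
[596.73290554  -0.78577815 231.29996656] [-0.20377292  0.59544766 -0.47313853]Traceback (most recent call last):
  File "<string>", line 5, in <module>
    pts=np.array([[pix2world('wrist',(u,v),depth=float(dp[v,u]),pose=st) for u in range(225,290)] for v in range(190,250)])
                   ~~~~~~~~~^^^^^^^^^^^^^^^^^^^^^^^^^^^^^^^^^^^^^^^^^^^^
  File "h.py", line 6, in pix2world
    c=manip.calibration(cam); K=np.array(c["intrinsics"],float);k1=c["k1"]
ValueError: time passes only in moves, steps and waits
```

```bash
sed -i 's/manip.calibration(cam)/CAL(cam)/' h.py; cat >> h.py <<'E'
import functools
CAL=functools.lru_cache(manip.calibration)
E
python3 -c "
from h import *
st,im,dp=save('wrist','w34');print(st['tcp_pos'],st['wrist_force'])
top=np.array([pix2world('wrist',(u,v),depth=float(dp[v,u]),pose=st) for u in range(225,290) for v in range(190,250)])
t=top[(top[:,2]>84)&(np.hypot(top[:,0]-523,top[:,1]+27)<14)];print('pin top z',np.percentile(t[:,2],[50,90]),t.mean(0))
pl=[pix2world('wrist',(u,v),depth=float(dp[v,u]),pose=st)[2] for u in range(270,300) for v in range(140,155)];print('plate z',np.median(pl))
cv2.imwrite('pics/w34c.png',cv2.resize(im[180:250,220:310,::-1],None,fx=7,fy=7,interpolation=2))
save('top','t34')
for n in ('tube','tape','cap'):
  print(n,[(np.round(d['at'],1),round(d['p'],2)) for d in manip.pinpoint('top',n)[:1]])
print(manip.observe()['clock'])
"
```

```text
[596.85924472  -0.80219268 231.53954661] [ 0.49947791 -0.16149712 -0.03778757]
pin top z [92.56780456 93.72086947] [524.08696653 -26.51642542  91.80098382]
plate z 36.90585639392768
tube [(array([206.9, 197.4]), 0.91)]
tape [(array([269.6, 160.7]), 0.87)]
cap [(array([260.9, 233.8]), 0.21)]
28.35
```

View pics/w34c.png

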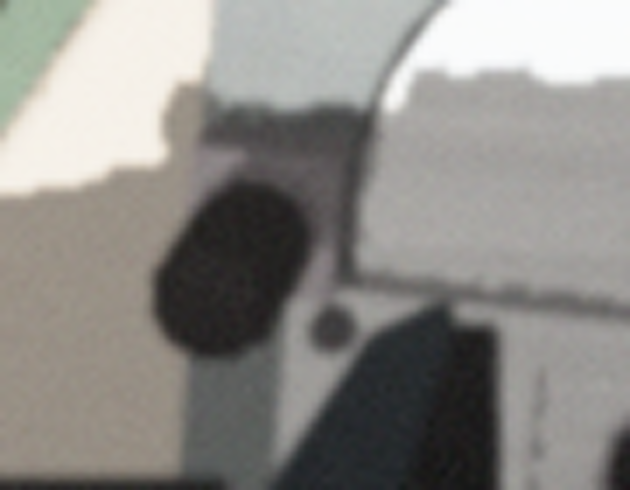

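```bash
python3 -c "
import cv2,numpy as np
a=cv2.imread('pics/top0.png',0).astype(float);b=cv2.imread('pics/t34.png',0).astype(float)
for n,(r0,r1,c0,c1) in dict(tube=(175,210,182,230),tape=(135,185,245,296)).items():
  s=cv2.phaseCorrelate(a[r0:r1,c0:c1],b[r0:r1,c0:c1]);print(n,s,np.abs(a-b)[r0:r1,c0:c1].mean())
a=cv2.imread('pics/side0.png',0).astype(float);b=cv2.imread('pics/s33.png',0).astype(float)
print('cap side',cv2.phaseCorrelate(a[165:182,270:292],b[165:182,270:292]),'tube side',cv2.phaseCorrelate(a[250:310,380:415],b[250:310,380:415]))
from h import *
manip.finish_job();print(manip.observe()['clock'])
"
```

```text
tube ((0.040460548969520005, 0.0057573341954757495), 0.9988522257684501) 24.20952380952381
tape ((-0.005909228723346871, 0.0034498108304141795), 0.9980512107276709) 25.399607843137254
cap side ((298.1647613095998, 293.19839534918685), -0.0017098368507947224) tube side ((-0.047785863342848955, -0.020537836954645172), 1.0108157447414803)
the job is handed in; nothing more can be done
the job is handed in; nothing more can be done
```

The wheel is turned so the 30 mm opening shows in the window, and the lock pin is home in the guide bush. I handed the job in just after 28.35 s on the clock; the system gives no verdict.

- **How it went:** I turned the wheel by its post from about -1.05 to -0.29 rad and stood the pin on the ring in the bush. I then eased the wheel upwards about 0.03 rad at a time, with 6–8 N at the post, until the pin dropped at about +0.06 rad. Then I let go of the post and raised the open gripper clear of everything.
- **Last checks on the result:**
  - The opening and the post both put the wheel at about +0.06 rad (limit ±0.22).
  - The pin's top is at about 94 mm, so its tip is at about 16 mm. That is home.
  - The wrist force was near zero.
- **Tube and tape roll:** comparing first and last top pictures, both shifted by less than 0.1 px, so they did not move.
- **Checks that failed or disagreed:**
  - **Fingertips:** the spec puts them 8 mm ahead of the TCP. I measured about 31 mm behind it, so my first push passed over the post and I redid it lower.
  - **Tube:** the network's position for it jumped a few pixels, which the picture comparison contradicts.
  - **Cap:** I could not confirm it numerically at the end. The arm hid it from above, and the side-view comparison gave an invalid result. The last side view still shows something white about where it should be, and the arm never worked down at it.
  - **After the drop:** I moved the wheel one more small step before noticing the pin had fallen. The force did not rise.

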